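Snap the cap onto a bait feeder in the hand press

ROBOT

A 6-joint arm with a two-finger parallel gripper is mounted at the origin on the work surface. World frame = base frame: x ahead of the robot, y to its left, z up, the work surface at z = 0. Lengths are in mm, angles in rad, forces in N, time in s.
With the tool pointing down it reaches from about 375 to 825 mm from the base axis. Payload 5.5 kg.
Tool frame: the origin (TCP) lies midway between the tips of the shut fingers; the grasp point (between the pads) lies 19 mm behind it (env.grip_depth is the distance from the TCP to the grasp point, in mm); z points along the fingers, y is the line along which they close (so a half turn about z gives the same grasp; the last joint's range is limited). The gripper opens to 85 mm and grips with 20 to 120 N. Pads are 22 mm wide; open, the fingers measure 114 mm over their backs; the gripper's body (76 mm by 85 mm) begins 54 mm behind the grasp point. The pads swing forward as they close: fully open they stand 13 mm farther back than shut.
Start: joints at [-1.101, 0.314, -0.047, 1.21, 0, 1.571], TCP at [271.621, -534.992, 231.299] pointing down, gripper open.
Joint ranges: [-2.67, 2.67], [-0.69, 1.73], [-1.03, 1.25], [-2.08, 2.16], [-1.42, 1.45], [-3.14, 3.14]. Speed limits (rad/s): [2.39, 2.39, 3.01, 3.14, 3.14, 3.14].

INTERFACE

Orientations are given as a rotation vector (axis times angle).
In Python, from station import readout, cams, env gives the robot as it stands.
- The arm moves only by the tool jog_arm, never from a script. Its argument "steps" is a list of rows, each a list of 7 numbers: the shift along the world's x, y, z in units of 30 mm (1.0 is 30 mm), then the turn, a rotation vector about the world's x, y, z in units of 6 degrees (1.0 is 6 degrees), then the gripper's target within -1 to 1 (fully open at 1, half-way at 0, shut at -1). A call has 1 to 20 rows; each row shifts and turns the commanded pose from where the row before left it; what a row does not reach is not made up. A row lasts 1/12 s, in which the tool goes at most 41.7 mm and 7.16 degrees, less where a joint would pass 70% of its speed; a pose out of reach is approached as far as the arm can. A call is refused whole if a number of a shift passes 1 or a number of a turn 1, either way. A call with a gripper value outside its range is refused whole. The fingers move at their own pace and stop on an object; the grip force is fixed at half the most. Time passes only in rows, so rows that do not move let the fingers close. It gives the time, the measured TCP pose, the force, the opening and the grip force at its end, in the units of the state.
- readout.get_obs(): the state, without advancing time (a new reading comes with each control period).
- cams.snapshot(name): name is "scene" or "top" or "wrist"; returns a dict with "image" (400x640x3 uint8, red, green, blue), "intrinsics" (3x3 intrinsics, pixels), "k1" (the pictures are not rectified: a ray, as slopes to the right and down, at radius r is drawn at 1 + k1 r^2 times it, then the intrinsics apply), "R" (3x3) and "t" (3): a world point X has camera coordinates R X + t. Camera axes: x right, y down, z forward; pixel columns grow to the right and rows downward; lengths in mm; the calibration is good to about 2 mm. A picture is of the moment at which its call begins. There is no depth.
- env.sign_off(): hands the job in; it is judged then, once.
The state is a dict: "t": time; "joints": joint angles; "dq": joint speeds; "tau": joint torques, N m; "ee_pos": TCP position; "eef_rot": TCP orientation; "contact_force": force on the tool from outside, world axes, zero at the start; "wrist_torque": the same for the moment, N m; "opening": opening from 0.0 (shut) to 1.0 (fully open); "grip_force": force on a finger pad.
Only numpy, scipy, OpenCV 4.12 (cv2) and the standard library are available. Lean on these libraries where they do the work, as an engineer would, in place of code of your own. Each camera call takes 0.05 s, during which the arm holds its last target. There are 200 camera calls.

TASK

Take the bait feeder whose red cap still stands off, carry it by its white body, and let go of it flat in the press's nest with the red cap facing the hinged handle. Then squeeze the press handles together until the resistance peaks and the cap snaps home; stop at the snap, without crushing the feeder, and let go, leaving the feeder in the nest. Only the press may push the red cap, and everything else on the bench is to be left where it is.

Things in the scene. Friction and masses are not known exactly. Their poses are not given: they have to be found in the camera images.
- feeder: Bait feeder: white cage box 28 (its x) by 42 (its y) by 38 mm high with a dark lead strip as its sole, about 90 g. Origin at the centre of the box's underside, z up. A red mark on top; a red cap stands off its +y end. Grip it across its 28 mm width (x), with the fingertips at least 10 mm above its sole so that they clear the nest's ribs.
- feeder_cap: The feeder's red cap, 22 (x) by 8 (y) by 24 mm high, centred 19 mm above the sole, narrower than the white body; slides along the feeder's y. Its frame is the feeder's while it stands off and lies 6 mm to -y when home. A stiff snap: 6 N at first, a peak of 40 N 2.5 mm in, then it gives, pulls itself home and stays.
- cap_face (a point): Centre of the red cap's outer face: at y = 35 mm in the feeder's frame while the cap stands off, 29 mm when it is home.
- press: Hand press like a long nutcracker lying flat: wooden board 340 (x) by 170 (y) by 18 mm, fixed to the bench, with two steel arms hinged about a vertical pin near its +x end and red grips towards -x. Origin under the board's centre. The -y arm is bolted to the board; the +y arm swings over it and closes towards -y. Arms and grips lie 28 to 54 mm above the bench; nothing is higher than 62 mm.
- nest (a point): Centre of the nest's floor, 22 mm above the bench, at (55, -11.5) mm on the press; axes as the press's. Inside 32 (x) by 46 mm (y), for the feeder's body with its x and y along the press's; ribs with flared lips 8 mm high on the x sides and the +y side, the fixed jaw (30 mm high) on the -y side. 50 mm of room for fingers on both x sides.
- press_hinge (a point): The hinge pin of the press, at (145, 0) mm on the board, 41 mm above the bench.
- grip (a point): Point on the centre line of the swinging handle's red grip, 41 mm above the bench, 260 mm to -x and 22 mm to +y of the hinge when the handle joint reads 0; turns with the handle. The grip is 14 mm thick, 26 mm high, 190 to 310 mm from the hinge. Push here to close: about 14 N at the peak, then the force falls off as the cap snaps. More than 22 N here (65 N on the cap) crushes the feeder.
- press_handle (a joint): Angle of the swinging handle, rad: 0 shut and empty, growing as it opens (clockwise from above, grip to the press's +y). Starts 0.38 to 0.44. No spring: slightly stiff (0.12 N m), stays where left. A brass nose on it, 90 mm from the hinge, pushes the cap; its screw setting is unknown: it meets the cap at 0.10 to 0.31 rad, and the cap is home about 0.07 rad further in.
- spare_blue: Finished feeder of the same size with a blue cap and mark, loose; leave alone. Origin at the centre of its underside.
- spare_yellow: Finished feeder of the same size with a yellow cap and mark, loose; leave alone. Origin at the centre of its underside.
- tackle_box: Closed dark tackle box 100 by 170 by 36 mm; leave alone. Origin under its centre.
- bobber: Orange bobber, 38 mm across, 60 mm high, standing; leave alone. Origin under its centre.
- thermos: Steel thermos, 72 mm across, 200 mm high; leave alone. Origin under its centre.
- cup: Green cup, 72 mm across, 70 mm high; leave alone. Origin under its centre.
- screwdriver: Screwdriver lying on the bench; leave alone.
Not all that is in view belongs to the job. What is shaped like the feeder but purple is not meant.

How it is judged:
By the outcome, as a careful person would: the job done as asked, in the order asked, and still so for the second after the job is handed in, with the robot touching nothing.
It also fails if it takes over 64 s, if anything falls off the work surface, if the arm or the gripper's body presses on something with over 40 N, if the wrist force passes 120 N, or if a joint passes its speed limit or range.

## Working session

There is one attempt and no reset: what is moved stays moved. The work goes in short steps, Python scripts to look and compute and a tool call to move; the robot and the scene stay as the last step left them, time stands still between calls to the robot, and variables do not carry over. Pictures are saved under pics/ and viewed, at most 10 in all, crops included, and the job is handed in when it is done.

Besides the shell and the picture viewer there is one more tool, called after "Request:" by a JSON object that holds its "method" and its "body". jog_arm: Moves the arm, as the interface text tells. Its arguments: {"type":"object","properties":{"steps":{"type":"array","items":{"type":"array","items":{"type":"number"}}}},"required":["steps"]}

```bash
mkdir -p pics
cat > h.py <<'E'
import numpy as np, cv2
from station import readout, cams, env
def snap(n,f=None):
    s=cams.snapshot(n)
    if f: cv2.imwrite('pics/'+f,s['image'][:,:,::-1])
    return s
def ray(s,u,v):
    K=s['intrinsics'];d=np.array([(u-K[0,2])/K[0,0],(v-K[1,2])/K[1,1]])
    p=d.copy()
    for _ in range(20): p=d/(1+s['k1']*(p@p))
    R=np.array(s['R']);t=np.array(s['t'])
    return -R.T@t, R.T@np.array([p[0],p[1],1])
def onz(s,u,v,z):
    c,d=ray(s,u,v); return c+d*(z-c[2])/d[2]
def proj(s,X):
    q=np.array(s['R'])@np.array(X,float)+s['t'];p=q[:2]/q[2];p=p*(1+s['k1']*(p@p));K=s['intrinsics']
    return np.array([K[0,0]*p[0]+K[0,2],K[1,1]*p[1]+K[1,2]])
E
python3 - <<'E'
from h import *
a=snap('top','top.png');b=snap('scene','scene.png')
for s in(a,b): print(ray(s,320,200))
print(readout.get_obs())
E
```

```text
(array([ 417.19508702,  -23.17802806, 1362.39579167]), array([ 0.10443037, -0.02944723, -0.99423782]))
(array([1049.11469891,  773.70037798,  908.94279124]), array([-0.38392163, -0.64537226, -0.66048607]))
{'t': 0.1, 'joints': array([-1.10101737e+00,  3.14160218e-01, -4.79770647e-02,  1.21020020e+00,
        1.30511195e-05,  1.57076542e+00]), 'dq': array([-1.45242760e-03, -2.00663112e-03,  1.72321800e-03,  6.39859240e-05,
        7.67620956e-04, -5.66175420e-04]), 'tau': array([ 1.46872368e-03, -5.40769637e+01,  3.40539908e+01,  1.12348847e-02,
        4.71506337e-05, -2.00294906e-06]), 'ee_pos': array([ 271.38189664, -534.53525055,  230.51872436]), 'eef_rot': array([-3.05385277e+00, -7.30857768e-01,  5.43181155e-04]), 'contact_force': array([1.16998605, 0.57931307, 0.12641039]), 'wrist_torque': array([0.02795806, 0.04969215, 0.03572312]), 'grip_force': 0.0, 'opening': 0.9983074974148229}
```

View pics/top.png

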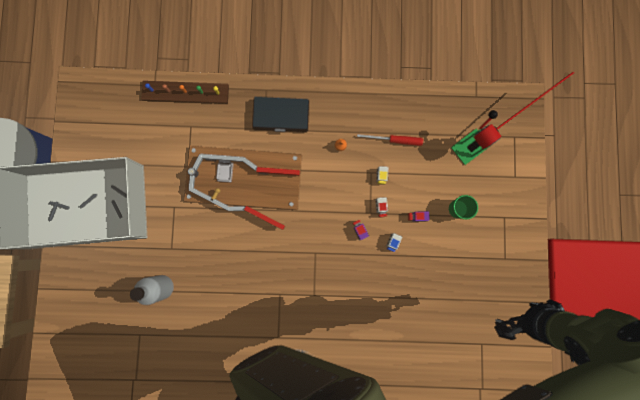

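View pics/scene.png

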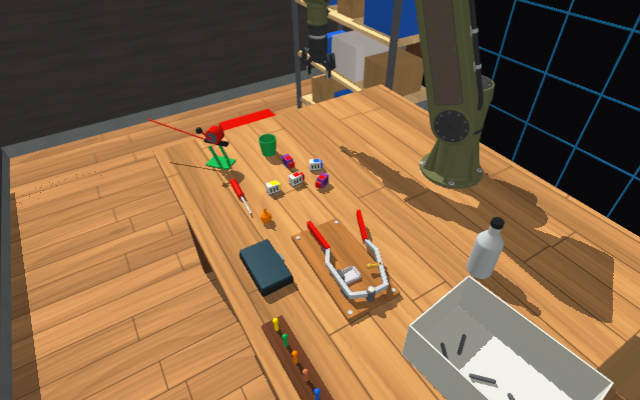

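The top view shows the red-cap feeder at about (381,206), yellow at (383,176), blue at (395,242), purple ones at (361,230) and (419,216). The press board spans x 185–300, y 147–210, with the hinge at about (190,172) and the nest at about (224,172). I'll enlarge both regions.

Run:
```python
from h import *
s=snap('top')
i=s['image'][:,:,::-1]
A=cv2.resize(i[140:240,175:305],None,fx=4.6,fy=4.6,interpolation=2)[:, :]
B=cv2.resize(i[160:260,340:440],(460,460),interpolation=2)
cv2.imwrite('pics/cropA.png',cv2.resize(i[160:240,340:440],(800,600) if 0 else (750,600),interpolation=2))
cv2.imwrite('pics/cropB.png',A)
for n,u,v,z in [('feeder',381,206,30),('nest',224,172,22),('hinge',190,172,41),('left-up',0,0,0),('rt',640,0,0)]: print(n,onz(s,u,v,z))
```

```text
feeder [ 544.89253217 -244.12887288   30.        ]
nest [633.20583726 226.53136487  22.        ]
hinge [626.84330716 322.20879347  41.        ]
left-up [1146.81923206  936.14976988    0.        ]
rt [ 1.22313880e+03 -1.05049052e+03 -2.27373675e-13]
```

View pics/cropA.png

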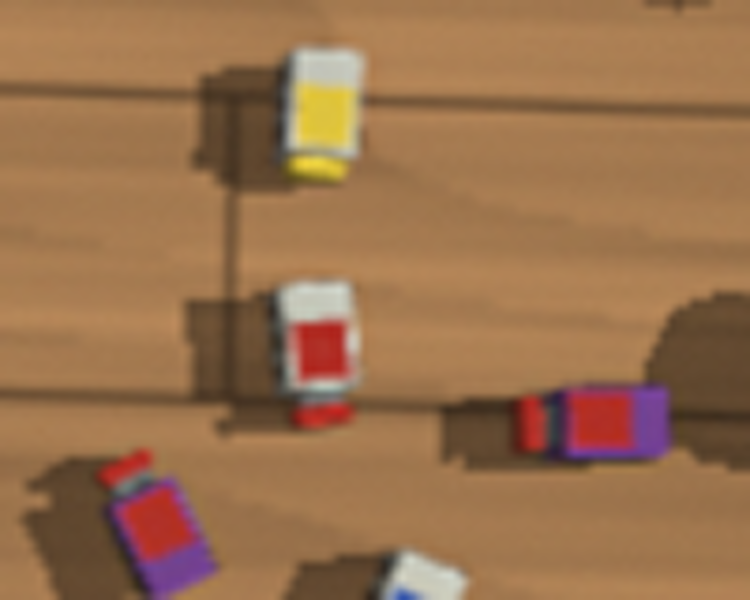

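View pics/cropB.png

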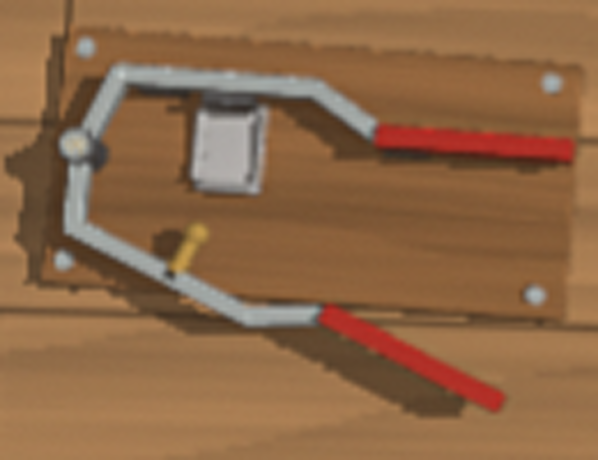

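Image up is world +x and image left is world +y. The feeder's cap points to world −x, and the press's swinging arm is also on the world −x side, so the feeder needs almost no turn. Next I'll get coarse poses.

Run:
```python
from h import *
s=snap('top')
f=lambda u,v:(175+(u+.5)/4.6-.5,140+(v+.5)/4.6-.5)
b=[onz(s,*f(*p),18)[:2] for p in [(86,47),(551,82),(63,260),(535,295)]]
m=np.mean(b,0);px=(b[0]+b[2]-b[1]-b[3]);print('bolts',b,'c',m,'yaw',np.degrees(np.arctan2(px[1],px[0])))
h=onz(s,*f(77,145),58)[:2];print('hinge',h)
th=np.arctan2(px[1],px[0]);R=np.array([[np.cos(th),-np.sin(th)],[np.sin(th),np.cos(th)]])
print('hinge pred',m+R@[145,0],'nest',m+R@[55,-11.5])
print('nest floor centre seen',onz(s,*f(228,148),24)[:2])
for n,p in [('grip in',(322,312)),('grip out',(500,402))]: print(n,onz(s,*f(*p),54)[:2])
g=lambda u,v:(340+(u+.5)/7.5-.5,160+(v+.5)/7.5-.5)
tp=[onz(s,*g(*p),38)[:2] for p in [(280,286),(352,283),(354,385),(284,392)]]
print('top corners',np.round(tp,1),np.mean(tp,0))
for p in [(520,425),(125,465),(322,165)]: print(onz(s,*g(*p),20)[:2])
```

```text
bolts [array([698.21061823, 322.25517889]), array([685.27065684,  17.96904903]), array([557.79847175, 328.96990119]), array([544.46943204,  23.608772  ])] c [621.43729472 173.20072528] yaw 87.53271678613244
hinge [626.82687642 314.04253238]
hinge pred [627.67938639 318.06630536] nest [635.29432377 227.65467597]
nest floor centre seen [633.55682717 225.67585018]
grip in [526.17180122 155.97219642]
grip out [472.89349073  41.96347732]
top corners [[ 568.4 -230.4]
 [ 570.5 -258.7]
 [ 530.2 -260. ]
 [ 526.5 -232.5]] [ 548.88567475 -245.39833778]
[ 517.80230784 -329.39268548]
[ 497.02915663 -172.57427237]
[ 619.77625485 -249.3484992 ]
```

Request:
{"method": "jog_arm", "body": {"steps": [[0.93, 0.97, 0, 0, 0, -0.41, 1], [0.93, 0.97, 0, 0, 0, -0.41, 1], [0.93, 0.97, 0, 0, 0, -0.41, 1], [0.93, 0.97, 0, 0, 0, -0.41, 1], [0.93, 0.97, 0, 0, 0, -0.41, 1], [0.93, 0.97, 0, 0, 0, -0.41, 1], [0.93, 0.97, 0, 0, 0, -0.41, 1], [0.93, 0.97, 0, 0, 0, -0.41, 1], [0.93, 0.97, 0, 0, 0, -0.41, 1], [0.93, 0.97, 0, 0, 0, -0.41, 1], [0, 0, 0, 0, 0, 0, 1], [0, 0, 0, 0, 0, 0, 1]]}}

```text
t: 1.2
ee_pos: [551.7, -242.1, 230.8]
eef_rot: [-3.141, -0.07, 0.001]
contact_force: [-0.6, 0.1, -0.2]
opening: 0.996
grip_force: 0.0
```

Run:
```python
from h import *
s=snap('wrist','w1.png');print(ray(s,320,200))
o=readout.get_obs();print(o['t'],o['ee_pos'],o['eef_rot'],o['joints'])
print(proj(s,[549,-245,38]))
```

```text
(array([ 615.85120942, -239.21800074,  372.56158322]), array([-0.24869623, -0.02429278, -0.96844361]))
1.25 [ 550.74652945 -243.28823368  230.88103508] [ 3.14084069e+00  6.71629109e-02 -1.52455605e-03] [-4.15723410e-01  3.18384466e-01 -4.13667408e-02  1.21191023e+00
 -4.41285423e-04  2.68310848e+00]
[318.57273898 184.30112762]
```

View pics/w1.png

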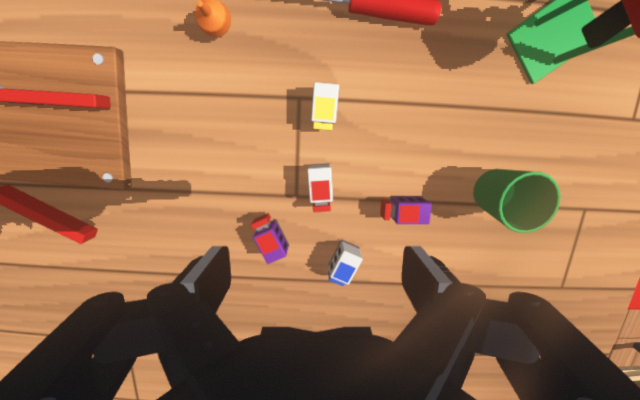

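The wrist view confirms the feeder at about (320,187), with the cap towards the bottom. Joint 6 would pass its range at the press in this orientation, so I'll use the half-turned grasp. First I'll refine the feeder pose.

Run:
```python
from h import *
s=snap('wrist');i=s['image'].astype(int)
c=i[155:215,295:345];w=((c.min(2)>150)|((c[...,0]>130)&(c[...,1]<70)&(c[...,2]<70))).astype(np.uint8)
ct=max(cv2.findContours(w,0,2)[0],key=cv2.contourArea);print(cv2.boundingRect(ct))
cv2.imwrite('pics/w1c.png',cv2.resize(c[:,:,::-1].astype(np.uint8),None,fx=10,fy=10,interpolation=0))
white=(c.min(2)>150).astype(np.uint8)
for r in range(5,58,4): 
    x=np.where(w[r])[0]; print(r+155,(x.min()+295,x.max()+295) if len(x) else None,c[r,24])
```

```text
(12, 11, 25, 37)
160 None [219 160 109]
164 None [134 119 108]
168 (np.int64(307), np.int64(330)) [240 236 231]
172 (np.int64(307), np.int64(330)) [244 240 235]
176 (np.int64(307), np.int64(330)) [244 240 236]
180 (np.int64(307), np.int64(330)) [229  94  84]
184 (np.int64(308), np.int64(331)) [229  68  58]
188 (np.int64(308), np.int64(331)) [228  67  56]
192 (np.int64(309), np.int64(331)) [229  69  58]
196 (np.int64(309), np.int64(331)) [228  67  56]
200 (np.int64(309), np.int64(330)) [231 222 215]
204 (np.int64(327), np.int64(327)) [167 109 104]
208 (np.int64(314), np.int64(327)) [228  66  56]
212 None [219 157 110]
```

View pics/w1c.png

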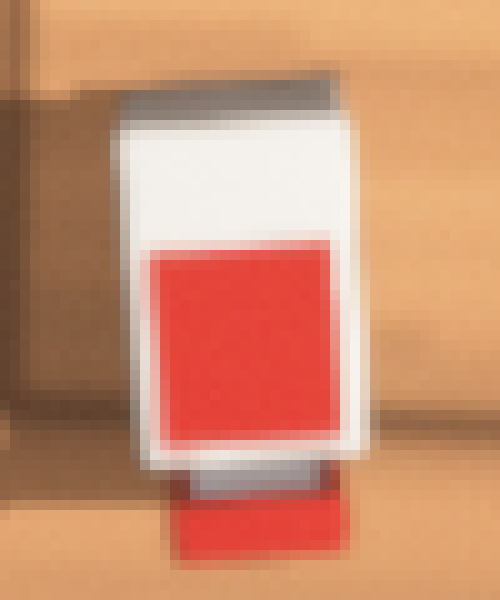

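Request:
{"method": "jog_arm", "body": {"steps": [[0, 0, 0, 0, 0, 1, 0.3], [0, 0, 0, 0, 0, 1, 0.3], [0, 0, 0, 0, 0, 1, 0.3], [0, 0, 0, 0, 0, 1, 0.3], [0, 0, 0, 0, 0, 1, 0.3], [0, 0, 0, 0, 0, 1, 0.3], [0, 0, 0, 0, 0, 1, 0.3], [0, 0, 0, 0, 0, 1, 0.3], [0, 0, 0, 0, 0, 1, 0.3], [0, 0, 0, 0, 0, 1, 0.3], [0, 0, 0, 0, 0, 1, 0.3], [0, 0, 0, 0, 0, 1, 0.3], [0, 0, 0, 0, 0, 1, 0.3], [0, 0, 0, 0, 0, 1, 0.3], [0, 0, 0, 0, 0, 1, 0.3], [0, 0, 0, 0, 0, 1, 0.3], [0, 0, 0, 0, 0, 1, 0.3], [0, 0, 0, 0, 0, 1, 0.3], [0, 0, 0, 0, 0, 1, 0.3], [0, 0, 0, 0, 0, 1, 0.3]]}}

```text
t: 2.97
ee_pos: [549.3, -245.6, 231.3]
eef_rot: [-1.512, -2.754, 0.0]
contact_force: [-0.8, -0.3, -0.4]
opening: 0.652
grip_force: 0.0
```

Request:
{"method": "jog_arm", "body": {"steps": [[0, 0, 0, 0, 0, 1, 0.3], [0, 0, 0, 0, 0, 1, 0.3], [0, 0, 0, 0, 0, 1, 0.3], [0, 0, 0, 0, 0, 1, 0.3], [0, 0, 0, 0, 0, 1, 0.3], [0, 0, 0, 0, 0, 1, 0.3], [0, 0, 0, 0, 0, 1, 0.3], [0, 0, 0, 0, 0, 1, 0.3], [0, 0, 0, 0, 0, 1, 0.3], [0, 0, 0, 0, 0, 1, 0.3], [0, 0, 0, 0, 0, 0, 0.3], [0, 0, 0, 0, 0, 0, 0.3]]}}

```text
t: 3.97
ee_pos: [549.7, -245.2, 231.4]
eef_rot: [0.056, -3.141, 0.0]
contact_force: [0.3, -0.6, -0.7]
opening: 0.654
grip_force: 0.0
```

The crop shows the top face clearly: a white quad of about 23×34 px, with the cap below it. I'll repeat the measurement from the turned pose.

```bash
cat >> h.py <<'E'
def red(i): i=i.astype(int);return ((i[...,0]>130)&(i[...,1]<110)&(i[...,2]<100)&(i[...,0]-i[...,1]>80)).astype(np.uint8)
E
python3 - <<'E'
from h import *
s=snap('wrist');o=readout.get_obs();print(o['ee_pos'],o['joints'][5])
u,v=np.round(proj(s,[549,-245,38])).astype(int);print(u,v)
i=s['image'][v-45:v+45,u-35:u+35]
w=((i.min(2)>175)).astype(np.uint8)|red(i)
w=cv2.morphologyEx(w,cv2.MORPH_OPEN,np.ones((3,3)))
for r in range(0,90,4):
    x=np.where(w[r])[0]; print(r+v-45,(x.min()+u-35,x.max()+u-35,len(x)) if len(x) else None,i[r,35])
cv2.imwrite('pics/w2c.png',cv2.resize(i[:,:,::-1],None,fx=6,fy=6,interpolation=0));print(u-35,v-45)
E
```

```text
[ 549.8705788  -244.99245225  231.3588588 ] -0.4550131608517782
316 184
139 None [226 167 116]
143 None [231 172 119]
147 None [234 176 122]
151 None [145  72  55]
155 (np.int64(304), np.int64(321), 18) [237  76  64]
159 (np.int64(304), np.int64(312), 9) [195 117 113]
163 None [169 158 158]
167 (np.int64(302), np.int64(324), 21) [245 228 220]
171 (np.int64(302), np.int64(322), 20) [237  73  62]
175 (np.int64(302), np.int64(322), 20) [236  72  61]
179 (np.int64(303), np.int64(322), 20) [237  74  61]
183 (np.int64(303), np.int64(325), 22) [236  73  61]
187 (np.int64(307), np.int64(326), 12) [238 110  98]
191 (np.int64(304), np.int64(326), 23) [248 245 241]
195 (np.int64(304), np.int64(326), 23) [248 245 240]
199 (np.int64(305), np.int64(325), 21) [237 226 211]
203 None [239 186 130]
207 None [233 177 122]
211 None [233 177 123]
215 None [229 171 117]
219 None [230 171 118]
223 None [179 128  87]
227 None [160 130  57]
281 139
```

View pics/w2c.png

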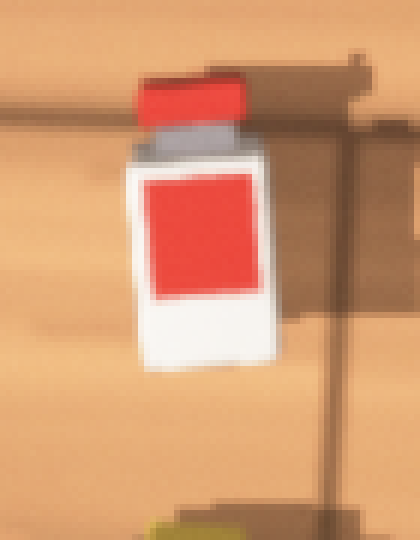

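The top-face corners read (126,163), (264,157), (277,360) and (143,370) in the 6× crop. I'll convert those and move above the feeder.

Run:
```python
from h import *
s=snap('wrist')
P=np.array([onz(s,281+x/6-.5,139+y/6-.5,38)[:2] for x,y in [(126,163),(264,157),(277,360),(143,370)]])
print(P,P.mean(0));d=(P[0]+P[1]-P[2]-P[3])/2;print(np.linalg.norm(d),np.degrees(np.arctan2(d[1],d[0])));e=P[0]-P[1];print(np.linalg.norm(e),np.degrees(np.arctan2(e[1],e[0])))
e=P[3]-P[2];print(np.degrees(np.arctan2(e[1],e[0])))
```

```text
[[ 528.37124181 -262.1014844 ]
 [ 526.2536211  -235.37935211]
 [ 566.71282215 -231.02119631]
 [ 569.72801618 -257.73613196]] [ 547.76642531 -246.5595412 ]
41.13986336310642 -173.91391551202256
26.805907408918536 -85.46901053141123
-83.56053537126475
```

Request:
{"method": "jog_arm", "body": {"steps": [[-0.06, -0.04, -0.5, 0, 0, 0.67, 0.3], [0, 0, -0.9, 0, 0, 0, 0.3], [0, 0, -0.9, 0, 0, 0, 0.3], [0, 0, -0.9, 0, 0, 0, 0.3], [0, 0, -0.9, 0, 0, 0, 0.3], [0, 0, -0.9, 0, 0, 0, 0.3], [0, 0, -0.9, 0, 0, 0, 0.3], [0, 0, -0.9, 0, 0, 0, 0.3], [0, 0, -0.45, 0, 0, 0, 0.3], [0, 0, 0, 0, 0, 0, 0.3], [0, 0, 0, 0, 0, 0, 0.3]]}}

```text
t: 4.98
ee_pos: [548.0, -245.1, 13.3]
eef_rot: [0.172, -3.135, -0.001]
contact_force: [0.2, 0.2, 0.5]
opening: 0.65
grip_force: 0.0
```

Request:
{"method": "jog_arm", "body": {"steps": [[0, 0, 0, 0, 0, 0, -1], [0, 0, 0, 0, 0, 0, -1], [0, 0, 0, 0, 0, 0, -1], [0, 0, 0, 0, 0, 0, -1], [0, 0, 0, 0, 0, 0, -1], [0, 0, 0, 0, 0, 0, -1], [0, 0, 0, 0, 0, 0, -1], [0, 0, 0, 0, 0, 0, -1], [0, 0, 0, 0, 0, 0, -1], [0, 0, 0, 0, 0, 0, -1]]}}

```text
t: 5.82
ee_pos: [550.4, -245.9, 15.8]
eef_rot: [-0.173, 3.134, -0.003]
contact_force: [-0.5, -1.3, 7.1]
opening: 0.31
grip_force: 60.4
```

Request:
{"method": "jog_arm", "body": {"steps": [[0, 0, 0.4, 0, 0, 0, -1], [0, 0, 0.9, 0, 0, 0, -1], [0, 0, 0.9, 0, 0, 0, -1], [0, 0, 0.9, 0, 0, 0, -1], [0, 0, 0.9, 0, 0, 0, -1], [0, 0, 0.9, 0, 0, 0, -1], [0, 0, 0.5, 0, 0, 0, -1], [0, 0, 0, 0, 0, 0, -1]]}}

```text
t: 6.48
ee_pos: [551.1, -246.2, 181.1]
eef_rot: [-0.173, 3.13, -0.005]
contact_force: [0.9, 0.3, 0.1]
opening: 0.315
grip_force: 59.4
```

Request:
{"method": "jog_arm", "body": {"steps": [[0.18, 0.6, 0, 0, 0, -0.09, -1], [0.18, 0.98, 0, 0, 0, -0.09, -1], [0.18, 0.98, 0, 0, 0, -0.09, -1], [0.18, 0.98, 0, 0, 0, -0.09, -1], [0.18, 0.98, 0, 0, 0, -0.09, -1], [0.18, 0.98, 0, 0, 0, -0.09, -1], [0.18, 0.98, 0, 0, 0, -0.09, -1], [0.18, 0.98, 0, 0, 0, -0.09, -1], [0.18, 0.98, 0, 0, 0, -0.09, -1], [0.18, 0.98, 0, 0, 0, -0.09, -1], [0.18, 0.98, 0, 0, 0, -0.09, -1], [0.18, 0.98, 0, 0, 0, -0.09, -1], [0.18, 0.98, 0, 0, 0, -0.09, -1], [0.18, 0.98, 0, 0, 0, -0.09, -1], [0.18, 0.98, 0, 0, 0, -0.09, -1], [0.16, 0.98, 0, 0, 0, -0.07, -1], [0, 0.4, 0, 0, 0, 0, -1], [0, 0, 0, 0, 0, 0, -1], [0, 0, 0, 0, 0, 0, -1]]}}

```text
t: 8.07
ee_pos: [633.8, 225.8, 174.9]
eef_rot: [-0.058, -3.14, 0.002]
contact_force: [0.7, -0.1, -1.8]
opening: 0.318
grip_force: 59.4
```

Run:
```python
from h import *
s=snap('wrist','w3.png');o=readout.get_obs();print(o['t'],o['ee_pos'],o['eef_rot'],o['opening'],o['contact_force'])
a=snap('top','top3.png')
for X in [(634.5,226.7,22),(627,316,58)]: print(proj(s,X),proj(a,X))
i=cv2.imread('pics/top3.png')[135:225,175:305]
cv2.imwrite('pics/c3.png',np.vstack([cv2.resize(i,(433,300),interpolation=2),cv2.resize(cv2.imread('pics/w3.png')[:,:],(433,270),interpolation=cv2.INTER_AREA)]))
```

```text
8.1167 [633.94248236 224.91029956 175.11943575] [-5.97629365e-02 -3.13972855e+00  2.01755933e-03] 0.3153840569737337 [-0.67351581 -0.28000739 -1.28696787]
[316.72117498 192.6808094 ] [223.96507651 171.57079632]
[413.24276744 189.985124  ] [190.67098519 171.04925094]
```

View pics/w3.png

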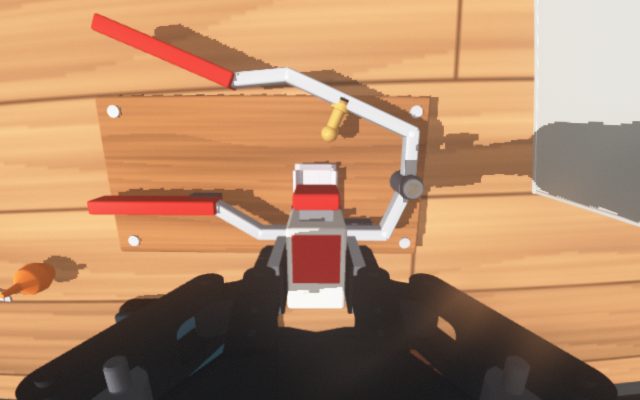

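The wrist view shows the press fully: bolts at about (113,111), (416,112), (134,240), (404,243), hinge pin at (411,187), nest at (316,178), and the held feeder's mark at (316,259). I'll refine the press pose and the in-hand pose numerically.

Run:
```python
from h import *
s=snap('wrist');I=s['image'].astype(int);o=readout.get_obs();print(o['ee_pos'],o['eef_rot'])
b=[]
for u,v in [(113,111),(416,112),(134,240),(404,243)]:
    c=I[v-9:v+10,u-9:u+10];m=(c.min(2)>165);m&=(c.max(2)-c.min(2)<40);y,x=np.where(m);p=(u-9+x.mean(),v-9+y.mean());b.append(onz(s,*p,20)[:2]);print(p,m.sum(),b[-1])
b=np.array(b);m=b.mean(0);px=b[1]+b[3]-b[0]-b[2];py=b[0]+b[1]-b[2]-b[3]
th=np.arctan2(px[1],px[0]);print('c',m,'yaw',np.degrees(th),np.degrees(np.arctan2(py[1],py[0]))-90,np.linalg.norm(px)/2,np.linalg.norm(py)/2)
R=np.array([[np.cos(th),-np.sin(th)],[np.sin(th),np.cos(th)]]);n=m+R@[55,-11.5];print('nest',n,'hinge',m+R@[145,0])
print('hinge seen',onz(s,411,187,58)[:2],onz(s,411,187,62)[:2])
# nest rib columns
for r in range(166,186,4):
    c=I[r,280:355];x=np.where((c.min(1)>130)&(c.max(1)-c.min(1)<40))[0]+280;print(r,x.min() if len(x) else 0,x.max() if len(x) else 0, onz(s,(x.min()+x.max())/2,r,30)[:2] if len(x) else 0)
# board edges
# feeder mark in hand
c=I[225:300,280:355];mk=((c[...,0]>70)&(c[...,0]>2.5*c[...,1])).astype(np.uint8)
ct=max(cv2.findContours(mk,0,2)[0],key=cv2.contourArea);q=cv2.minAreaRect(ct);print(q,cv2.boundingRect(ct))
y,x=np.where(mk);z=o['ee_pos'][2]-14.5+38
print('mark',onz(s,280+x.mean(),225+y.mean(),z)[:2], 'sides',[onz(s,280+x[y==k].mean(),225+k,z)[:2].round(1) for k in (15,30,45)])
for k in (15,30,45):print(k,x[y==k].min()+280,x[y==k].max()+280)
```

```text
[634.33674561 224.29611245 175.60658723] [-6.20344389e-02 -3.14036115e+00  1.16872660e-03]
(np.float64(114.05217391304348), np.float64(110.81739130434782)) 115 [542.72635193  24.60921247]
(np.float64(417.10185185185185), np.float64(110.25925925925927)) 108 [555.51664407 328.17684805]
(np.float64(134.85185185185185), np.float64(240.2469135802469)) 81 [682.1515719   18.67844714]
(np.float64(405.45348837209303), np.float64(241.65116279069767)) 86 [695.10194957 321.97750298]
c [618.87412937 173.36050266] yaw 87.57121578096904 87.51060736456199 303.7061751228577 139.63704102935003
nest [632.69456583 227.82375207] hinge [625.0188795  318.23024431]
hinge seen [624.8047561  312.72098029] [623.92369006 311.40085657]
166 296 336 [605.88856226 225.82585756]
170 295 337 [609.89995555 225.66965591]
174 294 338 [613.93868804 225.51239226]
178 294 337 [617.98554022 224.8500441 ]
182 295 337 [622.10008889 225.19460432]
((36.0, 34.0), (46.0, 46.0), 90.0) (13, 11, 47, 47)
mark [624.7669674  224.96685196] sides [array([615.9, 225.3]), array([623.1, 225.1]), array([630.5, 224.5])]
15 293 339
30 293 339
45 293 338
```

Run:
```python
from h import *
s=snap('wrist');g=cv2.GaussianBlur(s['image'],(3,3),0).astype(float)
th=np.radians(87.54);ex=np.array([np.cos(th),np.sin(th)]);ey=np.array([-ex[1],ex[0]]);m=np.array([618.9,173.4])
def edge(pts,lab):
    out=[]
    for a in pts:
        prof=[]
        d=np.arange(-14,14.1,.5)
        for k in d:
            w=m+a(k);u,v=proj(s,[w[0],w[1],18]);prof.append(cv2.remap(g.astype(np.float32),np.float32([[u]]),np.float32([[v]]),1)[0,0])
        p=np.array(prof);gr=np.abs(p[6:]-p[:-6]).sum(1);j=gr.argmax();out.append((d[j+3],gr[j].round()))
    print(lab,out)
edge([lambda k,y=y:ex*(170+k)+ey*y for y in(-70,-60,-40,30,45,75)],'+x')
edge([lambda k,y=y:ex*(-170+k)+ey*y for y in(-70,-50,-10,10,30,50,75)],'-x')
edge([lambda k,x=x:ex*x+ey*(85+k) for x in(-150,-120,-60,-20,50,130)],'+y')
edge([lambda k,x=x:ex*x+ey*(-85+k) for x in(-150,-140,-120,-80,-40,140)],'-y')
```

```text
+x [(np.float64(-12.0), np.float32(178.0)), (np.float64(2.5), np.float32(145.0)), (np.float64(3.5), np.float32(172.0)), (np.float64(-12.5), np.float32(246.0)), (np.float64(-12.5), np.float32(337.0)), (np.float64(3.5), np.float32(177.0))]
-x [(np.float64(10.5), np.float32(182.0)), (np.float64(-0.5), np.float32(97.0)), (np.float64(0.0), np.float32(58.0)), (np.float64(0.0), np.float32(33.0)), (np.float64(-0.5), np.float32(76.0)), (np.float64(-0.5), np.float32(79.0)), (np.float64(12.5), np.float32(148.0))]
+y [(np.float64(-10.5), np.float32(194.0)), (np.float64(4.0), np.float32(141.0)), (np.float64(7.0), np.float32(131.0)), (np.float64(8.5), np.float32(314.0)), (np.float64(0.5), np.float32(225.0)), (np.float64(10.5), np.float32(158.0))]
-y [(np.float64(9.5), np.float32(181.0)), (np.float64(1.0), np.float32(82.0)), (np.float64(1.0), np.float32(90.0)), (np.float64(1.0), np.float32(80.0)), (np.float64(1.0), np.float32(82.0)), (np.float64(1.0), np.float32(78.0))]
```

Run:
```python
from h import *
s=snap('wrist','w4.png');I=s['image'].astype(int)
for r in(168,174,180): print(r,' '.join(f"{c}:{I[r,c].sum()//3}" for c in range(284,350,1)))
for X in [(632.7,227.8,22),(632.7,227.8,30)]: print(proj(s,X))
R=lambda p:np.array([618.9,173.4])+np.array([[.0429,-.999],[.999,.0429]])@p
for p in [(55-16,11.5,30),(55+16,11.5,30),(55-16,11.5,22),(55+16,11.5,22)]: print(p,proj(s,[*R(p[:2]),p[2]]))
i=cv2.imread('pics/w4.png');cv2.imwrite('pics/w4c.png',np.hstack([cv2.resize(i[150:240,280:360],(400,450),interpolation=2),cv2.resize(i[150:220,360:440],(400,450),interpolation=2)]))
```

```text
168 284:141 285:141 286:141 287:142 288:141 289:140 290:141 291:140 292:142 293:142 294:145 295:157 296:206 297:229 298:229 299:226 300:222 301:212 302:210 303:208 304:216 305:221 306:222 307:221 308:221 309:222 310:222 311:221 312:222 313:223 314:222 315:222 316:223 317:223 318:222 319:223 320:223 321:222 322:224 323:223 324:222 325:224 326:223 327:223 328:225 329:224 330:224 331:224 332:226 333:226 334:194 335:162 336:155 337:120 338:95 339:91 340:89 341:90 342:89 343:90 344:89 345:90 346:89 347:93 348:127 349:141
174 284:153 285:149 286:151 287:153 288:152 289:152 290:152 291:154 292:152 293:157 294:203 295:241 296:235 297:188 298:154 299:151 300:151 301:156 302:159 303:170 304:228 305:242 306:243 307:244 308:244 309:244 310:243 311:243 312:244 313:244 314:244 315:244 316:244 317:244 318:244 319:243 320:242 321:243 322:243 323:243 324:243 325:242 326:242 327:243 328:244 329:243 330:243 331:241 332:243 333:247 334:249 335:249 336:243 337:206 338:153 339:117 340:98 341:96 342:94 343:97 344:96 345:96 346:96 347:102 348:138 349:153
180 284:151 285:150 286:149 287:151 288:149 289:150 290:150 291:151 292:150 293:157 294:203 295:241 296:233 297:183 298:151 299:148 300:148 301:148 302:154 303:157 304:167 305:226 306:241 307:243 308:243 309:243 310:243 311:243 312:244 313:243 314:243 315:243 316:243 317:243 318:243 319:242 320:242 321:242 322:242 323:243 324:242 325:242 326:242 327:242 328:243 329:242 330:241 331:232 332:235 333:246 334:249 335:248 336:234 337:190 338:142 339:107 340:96 341:92 342:93 343:94 344:100 345:134 346:153 347:153 348:152 349:152
[318.95922754 189.93296502]
[319.0453984  191.60627093]
(39, 11.5, 30) [303.27445755 169.21021783]
(71, 11.5, 30) [335.18874864 169.30989848]
(39, 11.5, 22) [303.59837222 168.08957149]
(71, 11.5, 22) [334.67941036 168.18682109]
```

View pics/w4c.png

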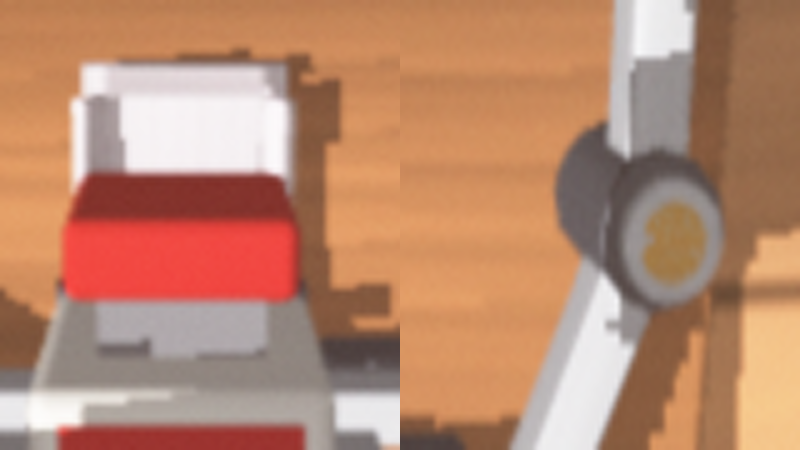

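The crop shows the nest lips at columns 294–337 (centre about 316), aligned with the feeder's mark (293–339). The +y lip is at rows 163–169. I'll move 2.4 mm in x and descend part-way, to just above the jaw.

Request:
{"method": "jog_arm", "body": {"steps": [[0.08, 0.01, -0.5, 0, 0, 0, -1], [0, 0, -0.9, 0, 0, 0, -1], [0, 0, -0.9, 0, 0, 0, -1], [0, 0, -0.8, 0, 0, 0, -1], [0, 0, -0.35, 0, 0, 0, -1], [0, 0, 0, 0, 0, 0, -1], [0, 0, 0, 0, 0, 0, -1]]}}

```text
t: 8.9
ee_pos: [637.0, 225.5, 72.6]
eef_rot: [-0.061, -3.141, 0.0]
contact_force: [-0.2, 0.3, -0.9]
opening: 0.313
grip_force: 59.4
```

Run:
```python
from h import *
s=snap('wrist','w5.png');I=s['image'].astype(int);o=readout.get_obs();print(o['ee_pos'],o['eef_rot'])
c=I[225:300,280:355];mk=((c[...,0]>70)&(c[...,0]>2.5*c[...,1]));y,x=np.where(mk);print('mark px',280+x.mean(),225+y.mean(),x.min()+280,x.max()+280)
zs=o['ee_pos'][2]-14.5
print('mark',onz(s,280+x.mean(),225+y.mean(),zs+38)[:2],'sole',zs)
for X in [(632.7,225.3,22),(632.7,225.3,30),(609,225.3,30)]: print(proj(s,X))
i=cv2.imread('pics/w5.png');cv2.imwrite('pics/w5c.png',cv2.resize(i[110:310,220:420],(600,600),interpolation=2))
for r in range(120,200,5): print(r,' '.join(f"{c}:{I[r,c].sum()//3}" for c in range(280,356,3)))
```

```text
[637.96538281 226.0209609   73.73672377] [6.05864775e-02 3.13939776e+00 9.08960391e-04]
mark px 315.8813877168308 258.3000468823254 293 339
mark [627.16486767 226.00833902] sole 59.236723774386235
[315.07679948 218.07450612]
[315.05611887 221.72921773]
[313.61852195 187.30335886]
120 280:159 283:160 286:160 289:160 292:159 295:159 298:159 301:158 304:160 307:159 310:160 313:159 316:160 319:160 322:161 325:159 328:158 331:171 334:172 337:177 340:201 343:195 346:173 349:138 352:135 355:102
125 280:163 283:164 286:163 289:162 292:163 295:163 298:162 301:162 304:163 307:164 310:162 313:162 316:161 319:162 322:163 325:175 328:198 331:201 334:198 337:192 340:179 343:160 346:128 349:111 352:102 355:100
130 280:160 283:160 286:160 289:160 292:160 295:160 298:161 301:159 304:159 307:160 310:159 313:160 316:159 319:158 322:157 325:196 328:206 331:202 334:210 337:202 340:191 343:171 346:141 349:113 352:97 355:100
135 280:164 283:164 286:165 289:163 292:165 295:166 298:164 301:165 304:164 307:163 310:164 313:164 316:163 319:163 322:163 325:185 328:201 331:206 334:204 337:196 340:184 343:166 346:
[... 1828 characters left out ...]
:226 322:227 325:227 328:226 331:227 334:228 337:228 340:180 343:165 346:118 349:90 352:126 355:141
185 280:149 283:161 286:246 289:247 292:227 295:213 298:94 301:89 304:89 307:90 310:89 313:90 316:88 319:88 322:88 325:88 328:89 331:90 334:94 337:218 340:212 343:166 346:114 349:89 352:90 355:89
190 280:178 283:249 286:159 289:162 292:166 295:99 298:78 301:76 304:78 307:77 310:76 313:75 316:76 319:76 322:77 325:76 328:75 331:76 334:76 337:98 340:152 343:153 346:153 349:115 352:93 355:92
195 280:177 283:252 286:158 289:160 292:152 295:121 298:120 301:121 304:122 307:119 310:119 313:118 316:121 319:120 322:118 325:120 328:121 331:119 334:118 337:114 340:139 343:152 346:155 349:114 352:98 355:96
```

View pics/w5c.png

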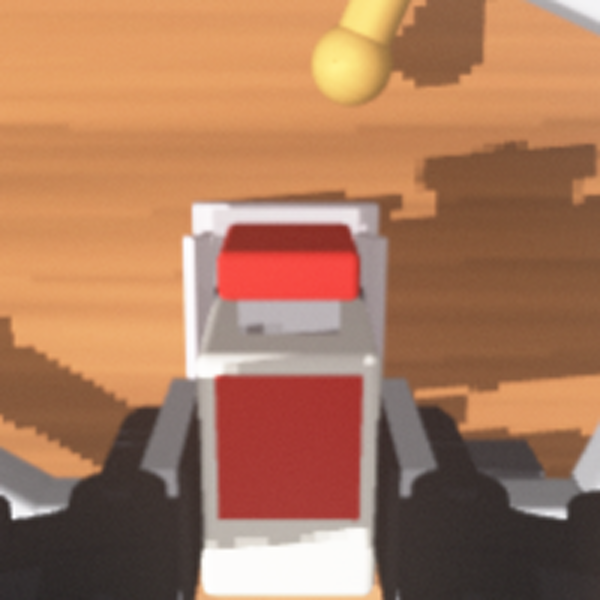

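The feeder and nest line up: feeder centre about (632.7, 225.8), nest about (633, 225.6), with the ribs flared about 5 mm. I'll descend slowly with a force check.

Request:
{"method": "jog_arm", "body": {"steps": [[-0.02, 0, -0.2, 0, 0, 0, -1], [0, 0, -0.2, 0, 0, 0, -1], [0, 0, -0.2, 0, 0, 0, -1], [0, 0, -0.2, 0, 0, 0, -1], [0, 0, -0.1, 0, 0, 0, -1], [0, 0, 0, 0, 0, 0, -1]]}}

```text
t: 9.45
ee_pos: [637.0, 227.4, 53.8]
eef_rot: [0.059, 3.137, 0.005]
contact_force: [-21.8, -3.8, 47.0]
opening: 0.314
grip_force: 86.7
```

Request:
{"method": "jog_arm", "body": {"steps": [[0, 0, 0.4, 0, 0, 0, -1], [0, 0, 0.5, 0, 0, 0, -1], [0, 0, 0.5, 0, 0, 0, -1], [0, 0, 0.5, 0, 0, 0, -1], [0, 0, 0, 0, 0, 0, -1], [0, 0, 0, 0, 0, 0, -1]]}}

```text
t: 9.95
ee_pos: [637.7, 226.6, 103.9]
eef_rot: [0.06, 3.138, 0.002]
contact_force: [0.1, 0.6, -1.6]
opening: 0.317
grip_force: 80.3
```

Run:
```python
from h import *
s=snap('wrist','w6.png');I=s['image'].astype(int);o=readout.get_obs();print(o['ee_pos'],o['eef_rot'],o['contact_force'])
def rows(n):
  J=cv2.imread('pics/'+n)[:,:,::-1].astype(int)
  mk=((J[...,0]>70)&(J[...,0]>2.5*J[...,1]))[150:310,280:355];y,x=np.where(mk)
  print(n,'red rows at col 316:',[(int(k)+150) for k in np.where(np.diff(mk[:,36].astype(int)))[0]],'cols',x[y>80].min()+280,x[y>80].max()+280)
  print([tuple(J[r,316]) for r in range(180,312,6)])
  for r in (199,205,240,255,270): 
    q=np.where(mk[r-150])[0];print(r,q.min()+280 if len(q) else None,q.max()+280 if len(q) else None)
rows('w3.png');rows('w5.png');rows('w6.png')
```

```text
[636.7920218  226.25864736 102.51429043] [5.98163841e-02 3.13988665e+00 6.88317641e-04] [ 0.48535979 -0.2569148  -1.28779876]
w3.png red rows at col 316: [185, 208, 235, 281] cols 292 339
[(np.int64(246), np.int64(242), np.int64(244)), (np.int64(131), np.int64(52), np.int64(45)), (np.int64(134), np.int64(51), np.int64(46)), (np.int64(242), np.int64(72), np.int64(65)), (np.int64(241), np.int64(72), np.int64(64)), (np.int64(191), np.int64(136), np.int64(136)), (np.int64(176), np.int64(169), np.int64(172)), (np.int64(142), np.int64(132), np.int64(125)), (np.int64(204), np.int64(195), np.int64(188)), (np.int64(170), np.int64(143), np.int64(136)), (np.int64(158), np.int64(54), np.int64(49)), (np.int64(157), np.int64(52), np.int64(50)), (np.int64(156), np.int64(52), np.int64(49)), (np.int64(155), np.int64(52), np.int64(49)), (np.int64(157), np.int64(54), np.int64(51)), (np.int64(157), np.int64(55), np.int64(50)), (np.int64(156), np.int64(56), np.int64(51)), (np.int64(158), np.int64(70), np.int64(63)), (np.int64(175), np.int64(169), np.int64(161)), (np.int64(250), np.int64(248), np.int64(24
[... 1727 characters left out ...]
p.int64(239), np.int64(75), np.int64(70)), (np.int64(176), np.int64(60), np.int64(55)), (np.int64(175), np.int64(58), np.int64(53)), (np.int64(174), np.int64(58), np.int64(53)), (np.int64(174), np.int64(58), np.int64(54)), (np.int64(171), np.int64(56), np.int64(52)), (np.int64(171), np.int64(57), np.int64(55)), (np.int64(170), np.int64(56), np.int64(52)), (np.int64(175), np.int64(100), np.int64(94)), (np.int64(188), np.int64(181), np.int64(175)), (np.int64(186), np.int64(179), np.int64(173)), (np.int64(187), np.int64(180), np.int64(173)), (np.int64(186), np.int64(180), np.int64(172)), (np.int64(251), np.int64(250), np.int64(248))]
199 294 337
205 None None
240 292 340
255 292 340
270 292 340
```

The feeder caught on the jaw and pitched in the grip: its mark is now 53 rows tall, against 46 before. I'll set it down flat on clear bench beside the press, re-measure and regrasp.

Request:
{"method": "jog_arm", "body": {"steps": [[-0.5, 0.08, 0, 0, 0, 0, -1], [-0.93, 0.08, 0, 0, 0, 0, -1], [-0.93, 0.08, 0, 0, 0, 0, -1], [-0.93, 0.08, 0, 0, 0, 0, -1], [-0.93, 0.08, 0, 0, 0, 0, -1], [-0.93, 0.08, 0, 0, 0, 0, -1], [-0.5, 0, 0, 0, 0, 0, -1], [0, 0, -0.7, 0, 0, 0, -1], [0, 0, -0.7, 0, 0, 0, -1], [0, 0, -0.7, 0, 0, 0, -1], [0, 0, -0.3, 0, 0, 0, -1], [0, 0, 0, 0, 0, 0, -1], [0, 0, 0, 0, 0, 0, -1]]}}

```text
t: 11.08
ee_pos: [466.3, 240.1, 29.7]
eef_rot: [-0.06, -3.139, 0.001]
contact_force: [0.2, 0.1, -1.1]
opening: 0.314
grip_force: 80.3
```

Request:
{"method": "jog_arm", "body": {"steps": [[0, 0, -0.1, 0, 0, 0, -1], [0, 0, -0.1, 0, 0, 0, -1], [0, 0, -0.1, 0, 0, 0, -1], [0, 0, 0, 0, 0, 0, -1]]}}

```text
t: 11.42
ee_pos: [467.0, 240.5, 21.3]
eef_rot: [0.06, 3.141, 0.0]
contact_force: [0.4, 1.0, -0.1]
opening: 0.31
grip_force: 80.3
```

Request:
{"method": "jog_arm", "body": {"steps": [[0, 0, -0.08, 0, 0, 0, -1], [0, 0, -0.08, 0, 0, 0, -1], [0, 0, 0, 0, 0, 0, -1]]}}

```text
t: 11.67
ee_pos: [466.7, 240.4, 16.1]
eef_rot: [-0.06, -3.141, 0.0]
contact_force: [0.5, -0.5, -0.7]
opening: 0.313
grip_force: 80.3
```

Request:
{"method": "jog_arm", "body": {"steps": [[0, 0, -0.08, 0, 0, 0, -1], [0, 0, -0.08, 0, 0, 0, -1], [0, 0, 0, 0, 0, 0, -1]]}}

```text
t: 11.92
ee_pos: [467.6, 240.7, 13.2]
eef_rot: [0.06, 3.14, 0.001]
contact_force: [-3.5, -1.7, 15.3]
opening: 0.317
grip_force: 82.4
```

Request:
{"method": "jog_arm", "body": {"steps": [[0, 0, 0, 0, 0, 0, 0.3], [0, 0, 0, 0, 0, 0, 0.3], [0, 0, 0, 0, 0, 0, 0.3], [0, 0, 0, 0, 0, 0, 0.3], [0, 0, 0, 0, 0, 0, 0.3], [0, 0, 0, 0, 0, 0, 0.3], [0, 0, 0.9, 0, 0, 0, 0.3], [0, 0, 0.9, 0, 0, 0, 0.3], [0, 0, 0.9, 0, 0, 0, 0.3], [0, 0, 0.9, 0, 0, 0, 0.3], [0, 0, 0.9, 0, 0, 0, 0.3], [0, 0, 0, 0, 0, 0, 0.3], [0, 0, 0, 0, 0, 0, 0.3]]}}

```text
t: 13.0
ee_pos: [468.3, 241.2, 148.4]
eef_rot: [0.06, 3.138, 0.003]
contact_force: [-0.5, 0.6, 0.2]
opening: 0.653
grip_force: 0.0
```

```bash
cat > m.py <<'E'
from h import *
def edges(s,X0,yaw,z,hx,hy):
    """sub-pixel edge fit of a white box face: sample profiles outward from centre on plane z, return corrected centre, yaw"""
    g=cv2.GaussianBlur(s['image'],(3,3),0).astype(np.float32)
E
rm m.py
python3 - <<'E'
from h import *
s=snap('wrist','w7.png');o=readout.get_obs();print(o['ee_pos'],o['eef_rot'])
u,v=np.round(proj(s,[463,240,38])).astype(int);print(u,v)
I=s['image'].astype(int)
c=I[v-50:v+50,u-40:u+40]
m=(((c[...,0]-c[...,1]>80)&(c[...,0]>110))).astype(np.uint8)
n,l,st,ce=cv2.connectedComponentsWithStats(m)
print([(st[k].tolist(),ce[k].round(1).tolist()) for k in range(1,n) if st[k][4]>30])
w=(((c.max(2)-c.min(2)<45)&(c.min(2)>90))).astype(np.uint8)
for k in range(0,100,4):
  f=lambda p: 'R' if p[0]-p[1]>80 and p[0]>110 else ('W' if p.min()>190 else ('g' if p.max()-p.min()<35 and p.min()>80 else ('k' if p.max()<80 else '.')))
  print(k+v-50,''.join(f(p) for p in c[k]))
print(u-40)
E
```

```text
[467.16467491 240.62137451 146.88570396] [5.98488276e-02 3.14016406e+00 7.41829446e-04]
314 196
[([30, 16, 24, 11, 239], [41.5, 21.5]), ([31, 38, 23, 26, 579], [42.1, 50.9])]
146 ................................................................................
150 ................................................................................
154 ................................................................................
158 ................................................................................
162 ...............................RR...............................................
166 ..............................RRRRRRRRRRRRRRRRRRRRRRRR..........................
170 ..............................RRRRRRRRRRRRRRRRRRRRRRRR..........................
174 .................................gggggggggggggggggggggg.........................
178 .............................ggggggggggggggggggggggggggg........................
182 ...........................WWWWWWWWWWWWWWWWWWWWWWWWWWWWWWg......................
186 ...........................WWW.RRRRRRRRRRRRRRRRRRRRRRR.WWg.............
[... 503 characters left out ...]
................
214 ...........................WWWWWWWWWWWWWWWWWWWWWWWWWWWWWW.......................
218 ...........................WWWWWWWWWWWWWWWWWWWWWWWWWWWWWW.......................
222 ............................WWWWWWWWWWWWWWWWWWWWWWWWWWWWW.......................
226 ................................................................................
230 ................................................................................
234 ................................................................................
238 ................................................................................
242 ................................................................................
274
```

Run:
```python
from h import *
s=snap('wrist');o=readout.get_obs();I=s['image'].astype(int)
w=(I.min(2)>150)
def run(a,lo):
    k=np.where(a)[0]; return k.min()+lo,k.max()+lo
print('rows',[run(w[175:235,c],175) for c in (303,304,316,328,329)])
print('cols',[run(w[r,290:345],290) for r in (184,190,200,210,220,222)])
print('profile col304',[int(I[r,304].min()) for r in list(range(176,186))+list(range(219,230))])
print('profile row200',[int(I[200,c].min()) for c in list(range(297,304))+list(range(327,336))])
for z in (38,):
  for u,v in [(300.5,180.5),(331,180.5),(301,224.5),(331.5,224.5)]: print(onz(s,u,v,z)[:2])
print(o['ee_pos'],ray(s,320,200))
```

```text
rows [(np.int64(182), np.int64(226)), (np.int64(182), np.int64(226)), (np.int64(175), np.int64(226)), (np.int64(182), np.int64(226)), (np.int64(182), np.int64(226))]
cols [(np.int64(301), np.int64(331)), (np.int64(301), np.int64(331)), (np.int64(301), np.int64(331)), (np.int64(302), np.int64(331)), (np.int64(302), np.int64(331)), (np.int64(302), np.int64(331))]
profile col304 [106, 131, 134, 132, 132, 132, 168, 220, 238, 240, 245, 245, 245, 245, 246, 244, 240, 204, 133, 120, 119]
profile row200 [121, 124, 123, 125, 159, 237, 246, 66, 85, 175, 229, 210, 139, 87, 75, 75]
[446.54951768 228.1293751 ]
[447.58569297 255.02799485]
[487.537259   226.45604618]
[488.62400974 254.47904447]
[466.43729629 240.28393988 145.97621443] (array([400.46424373, 243.05417785, 288.6599158 ]), array([ 0.24926206,  0.00640638, -0.96858163]))
```

The feeder now stands flat on the bench, centre about (469, 241). With an empty hand I'll look at the nest and jaw unobstructed before regrasping.

Request:
{"method": "jog_arm", "body": {"steps": [[0.93, -0.08, 0, 0, 0, 0, 0.3], [0.93, -0.08, 0, 0, 0, 0, 0.3], [0.93, -0.08, 0, 0, 0, 0, 0.3], [0.93, -0.08, 0, 0, 0, 0, 0.3], [0.93, -0.08, 0, 0, 0, 0, 0.3], [0.93, -0.08, 0, 0, 0, 0, 0.3], [0, 0, 0, 0, 0, 0, 0.3], [0, 0, 0, 0, 0, 0, 0.3]]}}

```text
t: 13.77
ee_pos: [634.2, 225.3, 144.0]
eef_rot: [-0.062, -3.138, 0.002]
contact_force: [0.5, -1.1, -0.8]
opening: 0.653
grip_force: 0.0
```

Run:
```python
from h import *
s=snap('wrist','w8.png');o=readout.get_obs();I=s['image'].astype(int);print(o['ee_pos'],o['eef_rot'])
for p in [(633,225.6,22),(633-23,225.6,30),(633+23,225.6,52),(633,209.6,22),(633,241.6,22)]: print(p,proj(s,p).round(1))
print('col prof at 316');print(' '.join(f"{r}:{I[r,316].sum()//3}" for r in range(150,290,1)))
print('col prof at 305');print(' '.join(f"{r}:{I[r,305].sum()//3}" for r in range(150,290,1)))
for r in (195,205,215): print(r,' '.join(f"{c}:{I[r,c].sum()//3}" for c in range(280,352)))
```

```text
[633.10613343 225.55069869 144.37658591] [-6.05895694e-02 -3.13726742e+00  1.78827285e-03]
(633, 225.6, 22) [316.  198.3]
(610, 225.6, 30) [315.  175.5]
(656, 225.6, 52) [317.1 232.5]
(633, 209.6, 22) [299.1 198.9]
(633, 241.6, 22) [332.9 197.7]
col prof at 316
150:134 151:135 152:132 153:132 154:131 155:133 156:135 157:139 158:141 159:142 160:141 161:139 162:143 163:144 164:142 165:126 166:104 167:138 168:190 169:217 170:219 171:217 172:214 173:217 174:228 175:239 176:244 177:244 178:244 179:244 180:243 181:243 182:244 183:243 184:243 185:244 186:244 187:243 188:243 189:243 190:243 191:242 192:243 193:242 194:242 195:243 196:243 197:243 198:242 199:242 200:242 201:242 202:242 203:241 204:241 205:241 206:241 207:241 208:241 209:242 210:241 211:241 212:242 213:241 214:241 215:241 216:241 217:240 218:233 219:201 220:162 221:134 222:97 223:79 224:76 225:75 226:75 227:76 228:76 229:76 230:74 231:78 232:96 233:119 234:126 235:121 236:126 237:124 238:127 239:125 240:132 241:174 242:220 243:231 244:233 245:233 246:232 247:232 248:232 249:232 250:232 251:231 252:212 253:172 254:157 255:156 2
[... 2432 characters left out ...]
 337:233 338:188 339:152 340:121 341:108 342:106 343:104 344:106 345:106 346:106 347:112 348:149 349:164 350:167 351:166
215 280:146 281:149 282:148 283:150 284:148 285:150 286:150 287:148 288:150 289:150 290:156 291:200 292:238 293:238 294:193 295:150 296:146 297:148 298:154 299:157 300:167 301:224 302:238 303:239 304:240 305:240 306:241 307:241 308:241 309:242 310:242 311:241 312:241 313:240 314:240 315:241 316:241 317:242 318:241 319:239 320:240 321:242 322:242 323:241 324:240 325:240 326:240 327:240 328:241 329:241 330:240 331:239 332:241 333:245 334:247 335:247 336:246 337:224 338:175 339:137 340:108 341:101 342:100 343:100 344:100 345:101 346:100 347:104 348:139 349:156 350:155 351:154
```

Run:
```python
from h import *
s=snap('wrist');o=readout.get_obs();print(o['ee_pos'])
for n,c,r,z in [('rib floor edge',316,174.5,22),('rib rim in',316,174,30),('rib out',316,167.7,30),('jaw bottom',316,221.5,22),('jaw bottom2',316,219.3,22),('jaw top',316,231.8,52),('jaw back?',316,240.8,52),('arm back',316,252.5,54),('Lfloor',298.7,200,22),('Rfloor',332.5,200,22),('Lrim',290.3,200,30),('Rrim',338.5,200,30)]: print(n,onz(s,c,r,z)[:2].round(1))
```

```text
[632.69525152 225.75762426 144.9331817 ]
rib floor edge [609.4 226.7]
rib rim in [607.7 226.7]
rib out [602. 227.]
jaw bottom [655.1 224.9]
jaw bottom2 [652.9 225. ]
jaw top [654.5 224.9]
jaw back? [662.8 224.6]
arm back [673.  224.2]
Lfloor [633.1 209.4]
Rfloor [634.3 241.4]
Lrim [630.8 202.2]
Rrim [632.5 246.5]
```

Nest centre measured at (632.1, 225.4), with the jaw face at x 654.8 and the rib edge at 609.4 (span 45.4, against 46 given). I'll go back and regrasp.

Request:
{"method": "jog_arm", "body": {"steps": [[-0.92, 0.085, 0, 0, 0, 0, 0.3], [-0.92, 0.085, 0, 0, 0, 0, 0.3], [-0.92, 0.085, 0, 0, 0, 0, 0.3], [-0.92, 0.085, 0, 0, 0, 0, 0.3], [-0.92, 0.085, 0, 0, 0, 0, 0.3], [-0.9, 0.085, 0, 0, 0, 0, 0.3], [0, 0, -0.8, 0, 0, 0, 0.3], [0, 0, -0.9, 0, 0, 0, 0.3], [0, 0, -0.9, 0, 0, 0, 0.3], [0, 0, -0.9, 0, 0, 0, 0.3], [0, 0, -0.6, 0, 0, 0, 0.3], [0, 0, -0.23, 0, 0, 0, 0.3], [0, 0, 0, 0, 0, 0, 0.3], [0, 0, 0, 0, 0, 0, 0.3]]}}

```text
t: 15.03
ee_pos: [468.8, 241.5, 17.3]
eef_rot: [-0.059, -3.141, 0.0]
contact_force: [1.1, -0.3, -0.0]
opening: 0.652
grip_force: 0.0
```

```bash
cat >> h.py <<'E'
def mark(n):
    s=snap('wrist',n);J=s['image'].astype(int);o=readout.get_obs()
    mk=((J[...,0]>70)&(J[...,0]>2*J[...,1])).astype(np.uint8)[120:330,270:365]
    nn,l,st,ce=cv2.connectedComponentsWithStats(mk)
    for k in range(1,nn):
        if st[k][4]>100: print('x %d-%d y %d-%d'%(st[k][0]+270,st[k][0]+269+st[k][2],st[k][1]+120,st[k][1]+119+st[k][3]),(ce[k]+[270,120]).round(1))
    print('red runs col316',(np.where(np.diff(mk[:,46].astype(int)))[0]+120).tolist(),o['ee_pos'].round(1),o['contact_force'].round(1))
    return s
E
python3 -c "
from h import *
mark('w9.png')"
```

```text
x 293-339 y 190-215 [316.4 203.1]
x 293-340 y 241-287 [316.4 263.4]
red runs col316 [189, 215, 240, 286] [469.7 241.8  17.9] [ 0.2 -0.5  1.3]
```

Request:
{"method": "jog_arm", "body": {"steps": [[0, 0, 0, 0, 0, 0, -1], [0, 0, 0, 0, 0, 0, -1], [0, 0, 0, 0, 0, 0, -1], [0, 0, 0, 0, 0, 0, -1], [0, 0, 0, 0, 0, 0, -1], [0, 0, 0, 0, 0, 0, -1], [0, 0, 0, 0, 0, 0, -1]]}}

```text
t: 15.67
ee_pos: [470.5, 242.0, 18.3]
eef_rot: [0.06, 3.139, 0.002]
contact_force: [-0.3, 0.3, 5.9]
opening: 0.311
grip_force: 60.3
```

```bash
python3 -c "
from h import *
mark('w10.png')"
```

```text
x 293-338 y 187-211 [315.7 199.4]
x 293-339 y 237-283 [315.8 259.6]
red runs col316 [186, 211, 236, 283] [470.5 242.   18.3] [-1.9 -0.1  6.9]
```

Request:
{"method": "jog_arm", "body": {"steps": [[0, 0, 0.1, 0, 0, 0, -1], [0, 0, 0.3, 0, 0, 0, -1], [0, 0, 0.6, 0, 0, 0, -1], [0, 0, 0.9, 0, 0, 0, -1], [0, 0, 0.9, 0, 0, 0, -1], [0, 0, 0.2, 0, 0, 0, -1], [0, 0, 0, 0, 0, 0, -1]]}}

```text
t: 16.3
ee_pos: [471.2, 242.4, 109.7]
eef_rot: [0.06, 3.137, 0.004]
contact_force: [0.5, -0.1, -1.7]
opening: 0.311
grip_force: 59.5
```

```bash
python3 -c "
from h import *
mark('w11.png')"
```

```text
x 293-338 y 187-211 [315.6 199.7]
x 293-339 y 237-283 [315.8 259.5]
red runs col316 [187, 211, 236, 283] [470.1 241.8 107.9] [-0.4  0.3 -0.9]
```

Run:
```python
from h import *
s=snap('wrist');o=readout.get_obs();R=np.array(s['R']);C=-R.T@s['t'];print('cam-tcp',(C-o['ee_pos']).round(1),o['ee_pos'])
off=C-o['ee_pos']
def at(tcp,u,v,z):
    c,d=ray(s,u,v);c=np.array(tcp)+np.array([-66.3,2.5,142.5]) if 0 else np.array(tcp)+off
    return (c+d*(z-c[2])/d[2])[:2].round(1)
print('far',at([466.9,240.7,146.9],316.1,196.9,38),'face centre',at([466.9,240.7,146.9],316.3,204.1,38))
print('w9',at([469.3,241.7,17.6],316.4,263.4,38))
print('w10',at([470.5,242,18.3],315.8,259.6,38))
print('now',at(o['ee_pos'],315.8,259.5,o['ee_pos'][2]+20))
```

```text
cam-tcp [-65.9   2.8 142.9] [469.12406075 241.28828328 106.6068635 ]
far [463.1 241.9] face centre [469.8 241.9]
w9 [465.6 242.7]
w10 [465.2 242.7]
now [463.6 242. ]
```

Request:
{"method": "jog_arm", "body": {"steps": [[0.6, -0.085, 0, 0, 0, 0, -1], [0.93, -0.085, 0, 0, 0, 0, -1], [0.93, -0.085, 0, 0, 0, 0, -1], [0.93, -0.085, 0, 0, 0, 0, -1], [0.93, -0.085, 0, 0, 0, 0, -1], [0.93, -0.085, 0, 0, 0, 0, -1], [0.18, 0, 0, 0, 0, 0, -1], [0, 0, -0.5, 0, 0, 0, -1], [0, 0, -0.6, 0, 0, 0, -1], [0, 0, 0, 0, 0, 0, -1], [0, 0, 0, 0, 0, 0, -1]]}}

```text
t: 17.32
ee_pos: [629.6, 225.4, 71.2]
eef_rot: [-0.06, -3.136, 0.003]
contact_force: [0.1, -0.4, -1.3]
opening: 0.317
grip_force: 59.5
```

Run:
```python
from h import *
s=mark('w12.png');I=s['image'].astype(int);o=readout.get_obs()
print(onz(s,315.8,259.5,o['ee_pos'][2]+20))
for X in [(632.1,225.4,22),(609.4,226.2,22),(654.8,225,52),(654.8,205,52),(654.8,245,52)]: print(proj(s,X).round(1))
for c in (275,285,350,358): print(c,' '.join(f"{r}:{I[r,c].sum()//3}" for r in range(215,290,2)))
for c in (316,): print(c,' '.join(f"{r}:{I[r,c].sum()//3}" for r in range(160,200,1)))
```

```text
x 293-338 y 187-211 [315.6 199.3]
x 293-339 y 237-282 [316.  259.3]
red runs col316 [186, 211, 236, 282] [630.8 225.8  72.7] [ 0.1 -0.3 -0.6]
[622.02712363 225.74710059  92.74547866]
[316.  228.1]
[315.9 196.7]
[316.7 278.7]
[284.7 279.8]
[348.7 277.6]
275 215:161 217:169 219:168 221:165 223:162 225:161 227:167 229:171 231:174 233:173 235:171 237:170 239:165 241:151 243:137 245:122 247:124 249:123 251:123 253:122 255:122 257:122 259:122 261:122 263:122 265:122 267:149 269:135 271:98 273:83 275:70 277:53 279:53 281:51 283:51 285:51 287:52 289:52
285 215:234 217:234 219:236 221:236 223:238 225:239 227:241 229:242 231:245 233:249 235:234 237:133 239:125 241:110 243:90 245:72 247:59 249:54 251:53 253:53 255:52 257:52 259:51 261:53 263:52 265:53 267:52 269:51 271:50 273:50 275:50 277:51 279:49 281:51 283:51 285:50 287:52 289:52
350 215:100 217:100 219:105 221:105 223:99 225:97 227:98 229:100 231:103 233:105 235:104 237:120 239:120 241:122 243:121 245:122 247:121 249:121 251:112 253:106 255:82 257:62 259:53 261:51 263:51 265:50 267:53 269:56 271:55 273:57 275:56 277:58 279:57 281:57 283:58 285:59 287:58 289:56
358 215:95 217:99 219:103 221:103 223:98 225:96 227:95 229:97 231:102 233:98 235:102 237:104 239:102 241:99 243:126 245:114 247:116 249:119 251:121 253:121 255:120 257:120 259:121 261:120 263:120 265:122 267:143 269:91 271:54 273:54 275:53 277:52 279:52 281:52 283:51 285:54 287:54 289:53
316 160:158 161:155 162:153 163:153 164:150 165:143 166:141 167:140 168:139 169:140 170:138 171:138 172:139 173:140 174:144 175:146 176:148 177:147 178:148 179:148 180:149 181:149 182:150 183:153 184:151 185:140 186:108 187:81 188:77 189:76 190:75 191:78 192:76 193:77 194:76 195:81 196:98 197:116 198:124 199:129
```

Request:
{"method": "jog_arm", "body": {"steps": [[0.05, 0, 0, 0, 0, 0, -1], [0, 0, 0, 0, 0, 0, -1], [0, 0, 0, 0, 0, 0, -1], [0, 0, 0, 0, 0, 0, -1]]}}

```text
t: 17.7
ee_pos: [634.1, 226.3, 74.6]
eef_rot: [0.06, 3.14, 0.001]
contact_force: [0.1, -0.2, -0.5]
opening: 0.311
grip_force: 59.5
```

Run:
```python
from h import *
s=mark('w13.png')
I=s['image'].astype(int)
for c in (287,291,300,332,341): print(c,' '.join(f"{r}:{I[r,c].sum()//3}" for r in range(170,240,2)))
for X in [(602,225.4,30),(607.7,225.4,30),(602,206,30)]: print(proj(s,X).round(1))
p=[snap('wrist') and readout.get_obs()['ee_pos'] for _ in range(4)];print(np.mean(p,0),np.std(p,0))
```

```text
x 293-338 y 187-211 [315.6 199.8]
x 293-339 y 237-282 [316.  259.3]
red runs col316 [186, 211, 236, 282] [634.1 226.3  74.5] [ 0.4  1.1 -0.6]
287 170:147 172:144 174:148 176:148 178:148 180:155 182:247 184:248 186:248 188:247 190:191 192:153 194:161 196:159 198:160 200:160 202:159 204:160 206:156 208:158 210:152 212:153 214:153 216:153 218:153 220:152 222:154 224:163 226:173 228:186 230:223 232:249 234:242 236:166 238:164
291 170:147 172:148 174:149 176:150 178:149 180:137 182:242 184:229 186:228 188:228 190:219 192:175 194:171 196:171 198:169 200:180 202:167 204:167 206:161 208:134 210:139 212:167 214:186 216:186 218:176 220:164 222:156 224:150 226:148 228:151 230:221 232:246 234:245 236:179 238:162
300 170:147 172:145 174:149 176:150 178:147 180:120 182:193 184:228 186:195 188:79 190:82 192:77 194:79 196:100 198:125 200:132 202:130 204:130 206:130 208:130 210:129 212:163 214:179 216:180 218:176 220:175 222:156 224:143 226:145 228:144 230:166 232:178 234:180 236:150 238:90
332 170:148 172:148 174:150 176:131 178:95 180:115 182:191 184:230 186:193 188:78 190:77 192:77 194:75 196:99 198:123 200:130 202:130 204:129 206:130 208:128 210:127 212:155 214:169 216:124 218:120 220:121 222:129 224:143 226:145 228:146 230:165 232:175 234:179 236:147 238:89
341 170:148 172:147 174:153 176:154 178:131 180:110 182:159 184:166 186:166 188:168 190:155 192:145 194:153 196:154 198:153 200:151 202:151 204:150 206:150 208:138 210:138 212:143 214:144 216:141 218:141 220:140 222:140 224:143 226:142 228:144 230:165 232:176 234:178 236:174 238:171
[312.3 180.5]
[312.7 188.9]
[282.8 181.6]
[633.82677166 226.17002077  74.12988469] [0.07609936 0.05038806 0.14780095]
```

Run:
```python
from h import *
s=snap('wrist');o=readout.get_obs();R=np.array(s['R']);C=-R.T@s['t'];print('cam-tcp',(C-o['ee_pos']).round(1))
z=o['ee_pos'][2]-18
print('mark',onz(s,316,259.3,z+38),'cap top edge far/near',onz(s,316,195.5,z+31),onz(s,316,211,z+31),'mark edges',onz(s,316,236.5,z+38),onz(s,316,282.5,z+38),'rim',onz(s,300,181.5,30))
```

```text
cam-tcp [-66.6   2.5 141.9]
mark [626.65203942 226.53219125  93.90975041] cap top edge far/near [598.0072848  227.63474091  86.90975041] [605.43399151 227.3518563   86.90975041] mark edges [615.37121465 226.96180405  93.90975041] [638.71032079 226.07301109  93.90975041] rim [601.81855366 217.10313912  30.        ]
```

Settled estimate: feeder about (632.7, 226.3), nest (632.1, 225.4). I'll shift slightly away from the jaw and lower gently.

Request:
{"method": "jog_arm", "body": {"steps": [[-0.045, -0.025, 0, 0, 0, 0, -1], [0, 0, 0, 0, 0, 0, -1], [0, 0, -0.1, 0, 0, 0, -1], [0, 0, -0.1, 0, 0, 0, -1], [0, 0, -0.1, 0, 0, 0, -1], [0, 0, -0.05, 0, 0, 0, -1], [0, 0, 0, 0, 0, 0, -1], [0, 0, 0, 0, 0, 0, -1]]}}

```text
t: 18.67
ee_pos: [632.2, 225.3, 63.0]
eef_rot: [-0.06, -3.141, 0.0]
contact_force: [-0.2, 0.0, -0.9]
opening: 0.318
grip_force: 59.5
```

Free so far, with the sole at about 45, below the jaw top. Continuing.

Request:
{"method": "jog_arm", "body": {"steps": [[0, 0, -0.12, 0, 0, 0, -1], [0, 0, -0.12, 0, 0, 0, -1], [0, 0, -0.12, 0, 0, 0, -1], [0, 0, -0.1, 0, 0, 0, -1], [0, 0, 0, 0, 0, 0, -1], [0, 0, 0, 0, 0, 0, -1]]}}

```text
t: 19.17
ee_pos: [632.1, 225.2, 49.1]
eef_rot: [-0.06, -3.14, 0.0]
contact_force: [-0.4, 0.1, -0.9]
opening: 0.312
grip_force: 59.5
```

Request:
{"method": "jog_arm", "body": {"steps": [[0, 0, -0.08, 0, 0, 0, -1], [0, 0, -0.08, 0, 0, 0, -1], [0, 0, -0.08, 0, 0, 0, -1], [0, 0, 0, 0, 0, 0, -1], [0, 0, 0, 0, 0, 0, -1]]}}

```text
t: 19.58
ee_pos: [632.2, 225.3, 42.0]
eef_rot: [-0.06, -3.141, 0.0]
contact_force: [0.2, 0.2, -0.9]
opening: 0.314
grip_force: 59.5
```

Request:
{"method": "jog_arm", "body": {"steps": [[0, 0, -0.04, 0, 0, 0, -1], [0, 0, -0.04, 0, 0, 0, -1], [0, 0, 0, 0, 0, 0, -1], [0, 0, 0, 0, 0, 0, -1]]}}

```text
t: 19.92
ee_pos: [632.5, 225.5, 40.5]
eef_rot: [0.06, 3.141, 0.001]
contact_force: [-1.2, -1.1, 4.5]
opening: 0.314
grip_force: 60.2
```

Request:
{"method": "jog_arm", "body": {"steps": [[0, 0, 0, 0, 0, 0, 0.2], [0, 0, 0, 0, 0, 0, 0.2], [0, 0, 0, 0, 0, 0, 0.2], [0, 0, 0, 0, 0, 0, 0.2], [0, 0, 0, 0, 0, 0, 0.2], [0, 0, 0.5, 0, 0, 0, 0.2], [0, 0, 0.8, 0, 0, 0, 0.2], [0, 0, 0.9, 0, 0, 0, 0.2], [0, 0, 0.9, 0, 0, 0, 0.2], [0, 0, 0.4, 0, 0, 0, 0.2], [0, 0, 0, 0, 0, 0, -1], [0, 0, 0, 0, 0, 0, -1], [0, 0, 0, 0, 0, 0, -1], [0, 0, 0, 0, 0, 0, -1]]}}

```text
t: 21.08
ee_pos: [631.1, 224.9, 142.6]
eef_rot: [-0.06, -3.138, 0.002]
contact_force: [-1.2, -0.5, 0.5]
opening: 0.035
grip_force: 0.0
```

Run:
```python
from h import *
s=snap('wrist','w14.png');o=readout.get_obs();print(o['t'],o['ee_pos'])
I=s['image'].astype(int);u0=285
f=lambda p: 'R' if p[0]-p[1]>80 and p[0]>110 else ('W' if p.min()>190 else ('g' if p.max()-p.min()<35 and p.min()>80 else ('k' if p.max()<80 else '.')))
for r in range(150,262,3): print(r,''.join(f(p) for p in I[r,u0:u0+65]))
for X in [(631.7,225.3,60),(631.7-21,225.3,60),(631.7+21,225.3,60)]: print(proj(s,X).round(1))
# handle: red grip & mid line in wrist view
m=red(s['image']);n,l,st,ce=cv2.connectedComponentsWithStats(m)
for k in range(1,n):
    if st[k][4]>300: print(st[k],ce[k])
t=snap('top','top14.png')
m=red(t['image']);n,l,st,ce=cv2.connectedComponentsWithStats(m)
for k in range(1,n):
    if st[k][4]>60: print('top',st[k],ce[k].round(1),onz(t,*ce[k],50)[:2].round(1))
```

```text
21.1333 [631.18493219 224.97813973 142.72881913]
150 .................................................................
153 .................................................................
156 .................................................................
159 .................................................................
162 .................................................................
165 ...................RRRR.RR.RRRR.RRR.R.RR.........................
168 ...................RRRRRRRRRRRRRRRRRRRRRRRRRR....................
171 ..........WWWgggggRRRRRRRRRRRRRRRRRRRRRRRRRRR..ggggggg...........
174 .........WWWWWWWWW.RRRRRRRRRRRRRRRRRRRRRRRRRR.gggggggg...........
177 .........WWWWWWWWWW.RRRRRRRRRRRRRRRRRRRRRRRRR.gggggggg...........
180 ......WWWggggggggggggggggggggggggggggggggggggggggggggggg.........
183 .......WWWgggggggggggggggggggggggggggggggggggggggggggggg.........
186 .......WWWgggggggggggggggggggggggggggggggggggggggggggggg.........
189 .......WWWgggggWWWWWWWWWWWWWWWWWWWWWWWWWWWWWWWWWgggggggg.........
192 .......WWWgggggWWWWRRRRRRRRRRRRRRRRRRRRRRRRRRRWWgggggggg.........
1
[... 1553 characters left out ...]
.ggggggggggggkkk..........kkkkgggggggggggg.kkkkkkkkkkkk
[316.3 212. ]
[315.3 186.7]
[317.2 236.2]
[  62    3  161   84 3229] [142.06813255  43.8312171 ]
[303 165  28  13 313] [316.5399361  171.08626198]
[304 192  26  27 681] [316.84875184 204.91923642]
[  62  207  147   23 2918] [133.94208362 218.33173406]
top [497  72  77  57 166] [534.9 100.2] [ 874.6 -695.4]
top [483 124  18  20 207] [491.2 133.6] [ 769.  -564.9]
top [391 135  33  10 207] [407.  139.3] [ 744.3 -315.4]
top [257 167  43   8 191] [277.7 170.4] [638.5  64.6]
top [244 206  41  23 209] [264.  217.2] [499.7  99.2]
top [416 212   8   8  63] [419.6 215.4] [ 518.8 -353.6]
top [ 552  239   88  100 8257] [596.7 288.3] [ 327.4 -855.5]
```

The feeder sits flat in the nest: its top spans rows 188–236, against 187–236 predicted, with the cap towards the swinging handle. The handle angle is about 0.395. I'll move the shut fingers to the outer side of the swinging grip.

Request:
{"method": "jog_arm", "body": {"steps": [[-0.6, -0.4, 0, 0, 0, -0.3, -1], [-0.9, -0.64, 0, 0, 0, -0.3, -1], [-0.9, -0.64, 0, 0, 0, -0.3, -1], [-0.9, -0.64, 0, 0, 0, -0.3, -1], [-0.9, -0.64, 0, 0, 0, -0.3, -1], [-0.9, -0.64, 0, 0, 0, -0.3, -1], [-0.5, -0.37, 0, 0, 0, -0.2, -1], [0, 0, -0.7, 0, 0, 0, -1], [0, 0, -0.9, 0, 0, 0, -1], [0, 0, -0.9, 0, 0, 0, -1], [0, 0, -0.7, 0, 0, 0, -1], [0, 0, -0.35, 0, 0, 0, -1], [0, 0, 0, 0, 0, 0, -1], [0, 0, 0, 0, 0, 0, -1]]}}

```text
t: 22.35
ee_pos: [463.4, 106.0, 37.6]
eef_rot: [-0.388, -3.115, 0.001]
contact_force: [-0.0, 1.0, 0.5]
opening: 0.005
grip_force: 0.0
```

Run:
```python
from h import *
s=snap('wrist','w15.png');o=readout.get_obs();print(o['t'],o['ee_pos'],o['contact_force'],o['opening'])
m=red(s['image']);n,l,st,ce=cv2.connectedComponentsWithStats(m)
for k in range(1,n):
    if st[k][4]>300: print(st[k],ce[k])
k=max((k for k in range(1,n)),key=lambda k:st[k][4] if ce[k][1]>0 else 0)
for c in (250,280,310,330,350,380):
    r=np.where(l[:,c]==k)[0]
    if len(r): print(c,r.min(),r.max(),onz(s,c,r.min(),54)[:2].round(1),onz(s,c,r.max(),54)[:2].round(1))
```

```text
22.4 [464.3315002  106.257605    38.47831017] [-0.57188511  0.1013577   0.72715396] -0.0032161036631223744
```

Request:
{"method": "jog_arm", "body": {"steps": [[0.15, -0.07, 0, 0, 0, 0, -1], [0.15, -0.07, 0, 0, 0, 0, -1], [0.15, -0.075, 0, 0, 0, 0, -1], [0.15, -0.075, 0, 0, 0, 0, -1], [0.15, -0.075, 0, 0, 0, 0, -1], [0.15, -0.08, 0, 0, 0, 0, -1], [0, 0, 0, 0, 0, 0, -1], [0, 0, 0, 0, 0, 0, -1]]}}

```text
t: 23.07
ee_pos: [491.8, 92.7, 38.4]
eef_rot: [0.389, 3.117, -0.0]
contact_force: [-0.4, 0.1, -0.0]
opening: 0.001
grip_force: 0.0
```

```bash
cat >> h.py <<'E'
def handle():
    t=snap('top');o=readout.get_obs();m=red(t['image']);n,l,st,ce=cv2.connectedComponentsWithStats(m)
    for k in range(1,n):
        if st[k][4]>30 and 230<ce[k][0]<310 and 160<ce[k][1]<235:
            y,x=np.where(l==k);P=np.array([onz(t,a,b,53)[:2] for a,b in zip(x,y)]);c=P.mean(0);w,v=np.linalg.eigh(np.cov(P.T));d=v[:,1]*-np.sign(v[1,1])
            print('area',st[k][4],'c',c.round(1),'angle from press axis',round(np.arctan2(d[0],-d[1])*-1,3))
    print(o['t'],o['ee_pos'].round(1),o['contact_force'].round(1))
E
python3 -c "
from h import *
handle()"
```

```text
area 189 c [637.9  64.2] angle from press axis 0.043
23.1167 [491.4  92.8  38.3] [-0.8 -0.1  0.1]
```

Request:
{"method": "jog_arm", "body": {"steps": [[0.045, -0.022, 0, 0, 0, 0, -1], [0.045, -0.022, 0, 0, 0, 0, -1], [0.045, -0.022, 0, 0, 0, 0, -1], [0.045, -0.022, 0, 0, 0, 0, -1], [0, 0, 0, 0, 0, 0, -1]]}}

```text
t: 23.53
ee_pos: [497.0, 90.2, 38.4]
eef_rot: [0.388, 3.117, -0.0]
contact_force: [-0.1, 0.5, 0.1]
opening: -0.001
grip_force: 0.1
```

Run:
```python
from h import *
handle()
s=snap('scene');I=s['image'];m=red(I);n,l,st,ce=cv2.connectedComponentsWithStats(m)
for k in range(1,n):
    if st[k][4]>40: print(st[k],ce[k].round(1),onz(s,*ce[k],45)[:2].round(1))
t=snap('top')['image'];m=red(t);print(m[195:235,235:300].sum())
h=cv2.cvtColor(t[165:215,195:250],cv2.COLOR_RGB2HSV);y,x=np.where((h[...,0]>18)&(h[...,0]<32)&(h[...,1]>120)&(h[...,2]>150));print('brass',len(x),x.mean()+195 if len(x) else 0,y.mean()+165 if len(x) else 0)
```

```text
area 190 c [637.9  64.5] angle from press axis 0.044
23.5833 [497.   90.2  38.4] [ 0.7 -0.3  0.3]
[202 108  74  37 674] [237.9 122. ] [ 581.7 -704.7]
[148 118  57  21 107] [175.9 128.7] [ 828.3 -794.6]
[229 178  15  21 136] [236.2 187.3] [ 760.6 -284.9]
[261 209  10  14  70] [265.9 216.5] [736.2 -94.6]
[349 210  14  34 192] [355.  225.7] [517.6  92. ]
[307 221  24  28 224] [317.6 235. ] [637.6  63.8]
[347 263   9   7  44] [351.  265.8] [619.5 216.2]
19
brass 4 214.5 195.5
```

Request:
{"method": "jog_arm", "body": {"steps": [[0.045, -0.021, 0, 0, 0, 0, -1], [0.045, -0.021, 0, 0, 0, 0, -1], [0.045, -0.021, 0, 0, 0, 0, -1], [0.045, -0.021, 0, 0, 0, 0, -1], [0, 0, 0, 0, 0, 0, -1]]}}

```text
t: 24.1
ee_pos: [502.6, 87.6, 38.4]
eef_rot: [0.388, 3.117, -0.0]
contact_force: [-0.1, -0.5, -0.6]
opening: 0.0
grip_force: 0.0
```

Request:
{"method": "jog_arm", "body": {"steps": [[0.046, -0.02, 0, 0, 0, 0, -1], [0.046, -0.02, 0, 0, 0, 0, -1], [0.046, -0.02, 0, 0, 0, 0, -1], [0, 0, 0, 0, 0, 0, -1]]}}

```text
t: 24.43
ee_pos: [506.7, 85.8, 38.4]
eef_rot: [0.388, 3.117, -0.0]
contact_force: [-0.1, -0.2, -0.2]
opening: 0.0
grip_force: 0.0
```

```bash
cat >> h.py <<'E'
def sc():
    s=snap('scene');I=s['image'];m=red(I);n,l,st,ce=cv2.connectedComponentsWithStats(m)
    for k in range(1,n):
        if st[k][4]>20 and 340<ce[k][0]<400 and 200<ce[k][1]<290: print('red',st[k].tolist(),ce[k].round(1),onz(s,*ce[k],45)[:2].round(1))
    h=cv2.cvtColor(I,cv2.COLOR_RGB2HSV);m=((h[...,0]>20)&(h[...,0]<32)&(h[...,1]>130)&(h[...,2]>140)).astype(np.uint8)[245:290,340:400]
    y,x=np.where(m);print('brass',len(x),(x.min()+340,x.max()+340,y.min()+245,y.max()+245) if len(x) else '')
    if len(x): a=x.argmin();print('nose tip',onz(s,x[a]+340,y[a]+245,41)[:2].round(1))
    o=readout.get_obs();print(o['t'],o['ee_pos'].round(1),o['contact_force'].round(1))
E
python3 -c "
from h import *
sc()"
```

```text
red [345, 210, 15, 34, 202] [351.8 226.2] [527.5  88.5]
red [356, 261, 6, 11, 30] [359.  265.5] [599.5 227.1]
red [347, 263, 9, 7, 44] [351.  265.8] [619.5 216.2]
brass 9 (np.int64(364), np.int64(374), np.int64(262), np.int64(267))
nose tip [582.3 227.8]
24.4833 [506.6  85.9  38.4] [-0.5  0.3  0. ]
```

Request:
{"method": "jog_arm", "body": {"steps": [[0.046, -0.019, 0, 0, 0, 0, -1], [0.046, -0.019, 0, 0, 0, 0, -1], [0.046, -0.019, 0, 0, 0, 0, -1], [0, 0, 0, 0, 0, 0, -1]]}}

```text
t: 24.82
ee_pos: [510.8, 84.1, 38.4]
eef_rot: [0.388, 3.117, -0.0]
contact_force: [0.3, -0.9, -0.8]
opening: -0.001
grip_force: 0.0
```

```bash
python3 -c "
from h import *
sc()"
```

```text
red [343, 210, 16, 34, 202] [350.5 226.5] [531.7  87.4]
red [356, 261, 6, 11, 30] [359.  265.5] [599.5 227.1]
red [347, 263, 9, 7, 44] [351.  265.8] [619.5 216.2]
brass 9 (np.int64(363), np.int64(372), np.int64(263), np.int64(265))
nose tip [586.9 229.2]
24.8667 [510.7  84.2  38.4] [-0.1 -0.5 -0.9]
```

Request:
{"method": "jog_arm", "body": {"steps": [[0.047, -0.017, 0, 0, 0, 0, -1], [0.047, -0.017, 0, 0, 0, 0, -1], [0.047, -0.017, 0, 0, 0, 0, -1], [0.047, -0.017, 0, 0, 0, 0, -1], [0, 0, 0, 0, 0, 0, -1]]}}

```text
t: 25.28
ee_pos: [516.5, 82.1, 38.4]
eef_rot: [0.388, 3.117, 0.0]
contact_force: [0.4, -0.1, -0.3]
opening: 0.001
grip_force: 0.0
```

Request:
{"method": "jog_arm", "body": {"steps": [[0.047, -0.016, 0, 0, 0, 0, -1], [0.047, -0.016, 0, 0, 0, 0, -1], [0.047, -0.016, 0, 0, 0, 0, -1], [0, 0, 0, 0, 0, 0, -1]]}}

```text
t: 25.62
ee_pos: [520.7, 80.7, 38.4]
eef_rot: [0.388, 3.117, 0.0]
contact_force: [0.5, 0.3, 1.2]
opening: -0.004
grip_force: 0.0
```

```bash
python3 -c "
from h import *
sc()"
```

```text
red [340, 211, 17, 33, 205] [347.2 226.5] [540.5  81.9]
red [356, 261, 6, 11, 30] [359.  265.5] [599.5 227.1]
red [347, 263, 9, 7, 44] [351.  265.8] [619.5 216.2]
brass 9 (np.int64(362), np.int64(372), np.int64(262), np.int64(265))
nose tip [587.1 224.8]
25.6667 [520.7  80.7  38.5] [-0.4 -0.  -0.4]
```

Request:
{"method": "jog_arm", "body": {"steps": [[0.048, -0.015, 0, 0, 0, 0, -1], [0.048, -0.015, 0, 0, 0, 0, -1], [0.048, -0.015, 0, 0, 0, 0, -1], [0, 0, 0, 0, 0, 0, -1]]}}

```text
t: 26.0
ee_pos: [525.1, 79.3, 38.5]
eef_rot: [0.388, 3.117, 0.0]
contact_force: [0.2, 1.6, -0.4]
opening: 0.003
grip_force: 0.0
```

Request:
{"method": "jog_arm", "body": {"steps": [[0.048, -0.014, 0, 0, 0, 0, -1], [0.048, -0.014, 0, 0, 0, 0, -1], [0, 0, 0, 0, 0, 0, -1], [0, 0, 0, 0, 0, 0, -1]]}}

```text
t: 26.33
ee_pos: [527.4, 78.5, 38.4]
eef_rot: [-0.388, -3.117, 0.0]
contact_force: [-0.5, -0.5, 0.5]
opening: -0.003
grip_force: 0.6
```

Request:
{"method": "jog_arm", "body": {"steps": [[0.048, -0.014, 0, 0, 0, 0, -1], [0.048, -0.014, 0, 0, 0, 0, -1], [0.048, -0.013, 0, 0, 0, 0, -1], [0, 0, 0, 0, 0, 0, -1]]}}

```text
t: 26.67
ee_pos: [532.3, 77.2, 38.4]
eef_rot: [0.388, 3.117, -0.0]
contact_force: [-0.2, -0.1, 0.1]
opening: -0.0
grip_force: 0.4
```

Request:
{"method": "jog_arm", "body": {"steps": [[0.048, -0.013, 0, 0, 0, 0, -1], [0.048, -0.013, 0, 0, 0, 0, -1], [0, 0, 0, 0, 0, 0, -1], [0, 0, 0, 0, 0, 0, -1]]}}

```text
t: 27.0
ee_pos: [535.0, 76.5, 38.4]
eef_rot: [0.388, 3.117, -0.0]
contact_force: [-1.6, -1.3, 0.2]
opening: -0.002
grip_force: 0.5
```

```bash
python3 -c "
from h import *
sc()"
```

```text
red [334, 212, 19, 33, 217] [342.7 227.3] [554.2  77.2]
red [355, 261, 6, 11, 31] [358.  265.4] [601.9 225.4]
red [346, 263, 9, 7, 44] [349.8 266. ] [622.7 214.9]
brass 9 (np.int64(361), np.int64(370), np.int64(261), np.int64(265))
nose tip [589.5 223.3]
27.05 [535.   76.5  38.4] [-0.9 -0.3 -0. ]
```

The nose has met the cap and the feeder has slid back against the jaw (cap and mark moved about 1 px). Finer steps now.

Request:
{"method": "jog_arm", "body": {"steps": [[0.033, -0.009, 0, 0, 0, 0, -1], [0.033, -0.009, 0, 0, 0, 0, -1], [0.033, -0.009, 0, 0, 0, 0, -1], [0, 0, 0, 0, 0, 0, -1]]}}

```text
t: 27.38
ee_pos: [537.2, 75.8, 38.3]
eef_rot: [-0.388, -3.116, -0.0]
contact_force: [-5.3, 0.8, 2.9]
opening: -0.003
grip_force: 2.2
```

Request:
{"method": "jog_arm", "body": {"steps": [[0.033, -0.009, 0, 0, 0, 0, -1], [0.033, -0.009, 0, 0, 0, 0, -1], [0, 0, 0, 0, 0, 0, -1], [0, 0, 0, 0, 0, 0, -1]]}}

```text
t: 27.72
ee_pos: [538.7, 75.3, 38.3]
eef_rot: [-0.387, -3.116, -0.0]
contact_force: [-5.9, 0.6, 4.5]
opening: 0.001
grip_force: 3.0
```

Request:
{"method": "jog_arm", "body": {"steps": [[0.033, -0.008, 0, 0, 0, 0, -1], [0.033, -0.008, 0, 0, 0, 0, -1], [0, 0, 0, 0, 0, 0, -1]]}}

```text
t: 27.97
ee_pos: [539.9, 74.9, 38.2]
eef_rot: [-0.387, -3.115, -0.0]
contact_force: [-7.9, 0.2, 6.7]
opening: -0.004
grip_force: 4.0
```

Request:
{"method": "jog_arm", "body": {"steps": [[0.033, -0.008, 0, 0, 0, 0, -1], [0, 0, 0, 0, 0, 0, -1]]}}

```text
t: 28.13
ee_pos: [540.5, 74.8, 38.2]
eef_rot: [-0.387, -3.114, -0.0]
contact_force: [-8.9, 0.6, 7.3]
opening: 0.002
grip_force: 4.5
```

Request:
{"method": "jog_arm", "body": {"steps": [[0.033, -0.008, 0, 0, 0, 0, -1], [0, 0, 0, 0, 0, 0, -1]]}}

```text
t: 28.3
ee_pos: [541.2, 74.5, 38.2]
eef_rot: [-0.387, -3.114, -0.0]
contact_force: [-10.0, 0.7, 8.0]
opening: 0.001
grip_force: 5.0
```

Request:
{"method": "jog_arm", "body": {"steps": [[0.033, -0.008, 0, 0, 0, 0, -1], [0, 0, 0, 0, 0, 0, -1]]}}

```text
t: 28.47
ee_pos: [541.8, 74.4, 38.1]
eef_rot: [-0.387, -3.113, -0.001]
contact_force: [-10.2, 1.1, 8.3]
opening: -0.001
grip_force: 5.4
```

Request:
{"method": "jog_arm", "body": {"steps": [[0.033, -0.008, 0, 0, 0, 0, -1], [0, 0, 0, 0, 0, 0, -1]]}}

```text
t: 28.63
ee_pos: [542.6, 74.2, 38.1]
eef_rot: [-0.386, -3.112, -0.001]
contact_force: [-11.8, 1.4, 9.9]
opening: -0.002
grip_force: 5.8
```

Request:
{"method": "jog_arm", "body": {"steps": [[0.025, -0.006, 0, 0, 0, 0, -1], [0, 0, 0, 0, 0, 0, -1]]}}

```text
t: 28.8
ee_pos: [543.1, 74.1, 38.1]
eef_rot: [-0.386, -3.112, -0.001]
contact_force: [-12.5, 2.2, 9.2]
opening: -0.003
grip_force: 6.2
```

Request:
{"method": "jog_arm", "body": {"steps": [[0.025, -0.006, 0, 0, 0, 0, -1], [0, 0, 0, 0, 0, 0, -1]]}}

```text
t: 28.97
ee_pos: [543.6, 73.9, 38.1]
eef_rot: [-0.386, -3.112, -0.001]
contact_force: [-13.2, 1.7, 10.7]
opening: -0.002
grip_force: 6.6
```

Request:
{"method": "jog_arm", "body": {"steps": [[0.025, -0.006, 0, 0, 0, 0, -1], [0, 0, 0, 0, 0, 0, -1]]}}

```text
t: 29.13
ee_pos: [544.1, 73.7, 38.0]
eef_rot: [-0.386, -3.111, -0.001]
contact_force: [-13.0, 1.1, 10.4]
opening: 0.003
grip_force: 6.9
```

```bash
python3 -c "
from h import *
sc()"
```

```text
red [345, 263, 10, 7, 45] [349.6 266. ] [623.1 214.6]
red [354, 262, 6, 10, 27] [357.1 265.8] [604.7 225.3]
brass 7 (np.int64(360), np.int64(369), np.int64(261), np.int64(265))
nose tip [592.  221.8]
29.1833 [544.1  73.7  38. ] [-13.7   1.9  11.9]
```

Near the peak. Single small steps now.

Request:
{"method": "jog_arm", "body": {"steps": [[0.02, -0.005, 0, 0, 0, 0, -1], [0, 0, 0, 0, 0, 0, -1]]}}

```text
t: 29.35
ee_pos: [544.5, 73.6, 38.1]
eef_rot: [-0.386, -3.111, -0.001]
contact_force: [-13.8, 2.3, 12.0]
opening: 0.004
grip_force: 7.1
```

Request:
{"method": "jog_arm", "body": {"steps": [[0.02, -0.005, 0, 0, 0, 0, -1], [0, 0, 0, 0, 0, 0, -1]]}}

```text
t: 29.52
ee_pos: [545.0, 73.4, 38.0]
eef_rot: [-0.386, -3.111, -0.001]
contact_force: [-15.2, 2.7, 12.6]
opening: 0.004
grip_force: 7.3
```

Request:
{"method": "jog_arm", "body": {"steps": [[0.02, -0.005, 0, 0, 0, 0, -1], [0, 0, 0, 0, 0, 0, -1]]}}

```text
t: 29.68
ee_pos: [545.4, 73.4, 38.0]
eef_rot: [-0.386, -3.11, -0.001]
contact_force: [-15.4, 2.6, 12.4]
opening: -0.006
grip_force: 7.4
```

Request:
{"method": "jog_arm", "body": {"steps": [[0.02, -0.005, 0, 0, 0, 0, -1], [0, 0, 0, 0, 0, 0, -1]]}}

```text
t: 29.85
ee_pos: [545.9, 73.3, 37.9]
eef_rot: [-0.386, -3.11, -0.001]
contact_force: [-14.9, 2.4, 11.4]
opening: -0.002
grip_force: 7.5
```

Force is levelling off at about 15 N.

Request:
{"method": "jog_arm", "body": {"steps": [[0.02, -0.005, 0, 0, 0, 0, -1], [0, 0, 0, 0, 0, 0, -1]]}}

```text
t: 30.02
ee_pos: [546.4, 73.1, 37.9]
eef_rot: [-0.386, -3.11, -0.001]
contact_force: [-15.4, 3.2, 11.8]
opening: 0.001
grip_force: 7.6
```

Request:
{"method": "jog_arm", "body": {"steps": [[0.02, -0.005, 0, 0, 0, 0, -1], [0, 0, 0, 0, 0, 0, -1]]}}

```text
t: 30.18
ee_pos: [547.1, 72.9, 37.9]
eef_rot: [-0.386, -3.11, -0.001]
contact_force: [-14.9, 2.8, 11.8]
opening: -0.002
grip_force: 7.6
```

```bash
python3 -c "
from h import *
sc()"
```

```text
red [345, 262, 10, 8, 45] [349.6 265.8] [622.7 214.1]
red [354, 262, 6, 11, 28] [357.1 266.1] [605.4 226.3]
brass 6 (np.int64(360), np.int64(368), np.int64(261), np.int64(265))
nose tip [592.  221.8]
30.2333 [547.1  72.9  37.9] [-15.4   2.8  11.3]
```

Request:
{"method": "jog_arm", "body": {"steps": [[0.02, -0.005, 0, 0, 0, 0, -1], [0, 0, 0, 0, 0, 0, -1]]}}

```text
t: 30.4
ee_pos: [547.8, 72.7, 37.9]
eef_rot: [-0.386, -3.111, -0.001]
contact_force: [-13.9, 1.6, 11.6]
opening: -0.001
grip_force: 7.2
```

Request:
{"method": "jog_arm", "body": {"steps": [[0.02, -0.005, 0, 0, 0, 0, -1], [0, 0, 0, 0, 0, 0, -1]]}}

```text
t: 30.57
ee_pos: [549.3, 72.3, 38.0]
eef_rot: [-0.386, -3.112, 0.0]
contact_force: [-9.0, 0.6, 6.8]
opening: -0.001
grip_force: 4.8
```

Request:
{"method": "jog_arm", "body": {"steps": [[0.02, -0.005, 0, 0, 0, 0, -1], [0, 0, 0, 0, 0, 0, -1]]}}

```text
t: 30.73
ee_pos: [552.5, 71.7, 38.0]
eef_rot: [-0.388, -3.116, 0.001]
contact_force: [-4.3, -1.3, 0.3]
opening: -0.002
grip_force: 2.2
```

The force peaked at about 15 N and fell to 4 N. I'll hold and check that the cap is home.

Request:
{"method": "jog_arm", "body": {"steps": [[0, 0, 0, 0, 0, 0, -1], [0, 0, 0, 0, 0, 0, -1]]}}

```text
t: 30.9
ee_pos: [552.7, 71.6, 38.0]
eef_rot: [-0.388, -3.116, 0.001]
contact_force: [-4.6, -1.5, -0.1]
opening: 0.003
grip_force: 2.3
```

```bash
python3 -c "
from h import *
sc()"
```

```text
red [345, 262, 10, 8, 45] [349.8 265.8] [622.2 214.1]
brass 5 (np.int64(359), np.int64(367), np.int64(261), np.int64(265))
nose tip [596.5 223.2]
30.95 [552.8  71.6  38. ] [-5.3 -1.7  0.4]
```

Request:
{"method": "jog_arm", "body": {"steps": [[-0.2, 0.06, 0, 0, 0, 0, -1], [-0.4, 0.1, 0, 0, 0, 0, -1], [-0.5, 0.15, 0, 0, 0, 0, -1], [0, 0, 0.5, 0, 0, 0, -1], [0, 0, 0.9, 0, 0, 0, -1], [0, 0, 0.9, 0, 0, 0, -1], [0, 0, 0.9, 0, 0, 0, -1], [0, 0, 0.4, 0, 0, 0, -1], [0.8, 0.6, 0, 0, 0, 0, -1], [0.8, 0.8, 0, 0, 0, 0, -1], [0.8, 0.9, 0, 0, 0, 0, -1], [0.8, 0.9, 0, 0, 0, 0, -1], [0.4, 0.9, 0, 0, 0, 0.3, -1], [0, 0.7, 0, 0, 0, 0.8, -1], [0, 0, 0, 0, 0, 0.9, -1], [0, 0, 0, 0, 0, 0, -1], [0, 0, 0, 0, 0, 0, -1], [0, 0, 0, 0, 0, 0, -1]]}}

```text
t: 32.45
ee_pos: [628.7, 224.9, 146.8]
eef_rot: [0.064, 3.14, 0.0]
contact_force: [-0.1, -0.0, 0.3]
opening: -0.001
grip_force: 0.0
```

Run:
```python
from h import *
s=snap('wrist','w16.png');o=readout.get_obs();print(o['t'],o['ee_pos'],o['eef_rot'],o['contact_force'])
I=s['image'].astype(int)
c=proj(s,[632.1,225.4,60]);print(c)
f=lambda p: 'R' if p[0]-p[1]>80 and p[0]>110 else ('W' if p.min()>190 else ('g' if p.max()-p.min()<35 and p.min()>80 else ('k' if p.max()<80 else '.')))
u0=int(c[0])-35
for r in range(int(c[1])-55,int(c[1])+30,2): print(r,''.join(f(p) for p in I[r,u0:u0+70]))
handle()
```

```text
32.5 [628.60110713 224.67593142 146.79409488] [6.39390832e-02 3.13992725e+00 4.41764847e-04] [0.16607442 0.84856344 0.44223907]
[316.33350652 213.27476072]
158 ......................................................................
160 ......................................................................
162 ......................................................................
164 ......................................................................
166 ......................................................................
168 ......................................................................
170 ......................................................................
172 ..............gggggggg.........................ggg.gggggg.............
174 .............WWWWWWWWWWWWWWWWW...............ggggggggggggg............
176 .............WWWWWWWWWg..gggggg...............gggggggggggg............
178 .............WWWWWWWW..R..ggggg.gg.............ggggggggggg............
180 ............ggggggggg.RR....................RR.ggggggggggg............
182 ...........WWWgggggg.RRRRRRRRRRRRRRRRRRR
[... 1729 characters left out ...]
WWWWWWggggggg.............
230 ..............gWWWWWWWWWWWWWWWWWWWWWWWWWWWWWWWWWWWgggggg..............
232 ..................WWWWWWWWWWWWWWWWWWWWWWWWWWWWWWWWgg................k.
234 ..................WWWWWWWWWWWWWWWWWWWWWWWWWWWWWWWWgg...............kkk
236 .................gWWWWWggggggggggggggggggggggggWWWgg..............kkkk
238 .................ggWWWgggggggggg.kkkkk.gggggggggWWggg.................
240 gggggggggggggggggggggggggggggggg.kkkkk.ggggggggggggggggggggggggggggggg
242 ggggggggggggggggggggggggggggggggkkkkkk.ggggggggggggggggggggggggggggggg
area 193 c [638.   64.7] angle from press axis 0.045
area 199 c [569.1  69.8] angle from press axis 0.144
32.55 [628.5 224.6 146.8] [ 0.1 -0.1  0.4]
```

The cap's edge now lies 7 rows from the mark, down from 13, which is about 6 mm of travel, so it is home. The feeder is flat in the nest and the hand is clear.

```bash
python3 -c "
from h import *
print(env.sign_off())"
```

```text
the job is handed in; nothing more can be done
None
```

The feeder is flat in the press's nest with its red cap facing the hinged handle; the cap snapped home, the force peaking at about 15 N along the push, and the job is handed in at about 33 s. On the first try the feeder caught on the fixed jaw and tipped in the grip, so I set it down on clear bench and regrasped it.

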